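# Square up and pin a shim pack for an outboard's mounting bracket

## Robot

A 7-joint arm with a two-finger parallel gripper is mounted at the origin on the work surface. World frame = base frame: x ahead of the robot, y to its left, z up, the work surface at z = 0. Lengths are in m, angles in degrees, forces in N, time in s.
With the tool pointing down it reaches from about 0.425 to 0.875 m from the base axis. Payload 4.7 kg.
Tool frame: the origin (TCP) lies midway between the tips of the shut fingers; the grasp point (between the pads) lies 19 mm behind it; z points along the fingers, y is the direction in which the jaws open and shut (so a half turn about z gives the same grasp; the last joint's range is limited). The gripper opens to 87 mm and grips with 3 to 60 N. Pads are 19 mm wide; open, the fingers measure 117 mm over their backs; the gripper's body (75 mm by 190 mm) begins 51 mm behind the grasp point.
Start: joints at [72.428, 18.392, -4.016, 83.108, 1.295, 78.541, -3.26], TCP at [0.205, -0.617, 0.223] pointing down, gripper open.
Joint ranges: [-163.93, 163.93], [-17.29, 119.83], [-79.2, 71.16], [3.27, 140.29], [-89.18, 269.18], [5.43, 117.66], [-154.24, 154.24]. Speed limits (degrees/s): [147.25, 147.25, 180, 180, 180, 180, 180].

## Interface

Orientations are given as [roll, pitch, yaw] about the fixed x, y, z axes, in that order (R = Rz(yaw) Ry(pitch) Rx(roll)).
In Python, from cell import env gives the robot as it stands.
- The arm moves only by the tool apply_moves, never from a script. Its argument "targets" is a list of rows, each a list of 2 entries, a list of its own where there are three numbers: the shift along the world's x, y, z in mm, then the turn, a rotation vector about the world's x, y, z in rad. A call has 1 to 8 rows; each row is the pose to reach, as a shift and turn from the pose commanded when the call began; what a row does not reach only later rows make up. A row lasts 1/10 s, in which the tool goes at most 50 mm and 8.59 degrees, less where a joint would pass 70% of its speed; a pose out of reach is approached as far as the arm can. A call with a gripper value outside its range is refused whole. "hand" is the finger opening in mm, from 0 to 87, set as the call begins (left out, the last holds). The fingers move at their own pace and stop on an object; "squeeze" is the grip in N (left out, the last holds). Time passes only in rows, so rows that repeat a pose let the fingers close. It gives the time, the measured TCP pose, the force and the opening at its end, in the units of the state.
- env.get_obs(): the state, without advancing time (a new reading comes with each control period).
- env.read_camera(name): name is "side" or "top"; returns a dict with "image" (480x640x3 uint8, red, green, blue), "camera_matrix" (3x3 intrinsics, pixels), "camera_from_world" (4x4, takes a point from world to camera coordinates). Camera axes: x right, y down, z forward; pixel columns grow to the right and rows downward; lengths in m; the calibration is good to about 2 mm. A picture is of the moment at which its call begins. There is no depth.
- env.sign_off(): hands the job in, once; it reports no verdict.
Trained networks look in a picture, given as the dict that the camera call returned (one of the last four; its "shot" number tells which), for a name from the list of things; names that differ only in an ending like _2 or _b are one class to them, and where a whole thing is asked for, a point or a joint stands for the part that bears it (a point fixed in the world has none). Each returns a list of dicts, best first, with "conf" (0 to 1); they miss things now and then, are a little off and sometimes report something else, mostly with a low value. They report only what shows in the picture. A call takes as long as a camera call. They do not tell look-alikes from the thing itself.
- env.regions_of(picture, target): "region" (480x640 bool, what is visible of it) and "rect" ([left, top, right, bottom] in pixels, round what is visible of it).
The state is a dict: "time_s": time; "qpos": joint angles; "joint_velocities": joint speeds; "effort": joint torques, N m; "tool_pos": TCP position; "tool_rot": TCP orientation; "force": force on the tool from outside, world axes, zero at the start; "wrist_torque": the same for the moment, N m; "grip_width": finger opening in m.
Only numpy, scipy, OpenCV 4.12 (cv2) and the standard library are available. Lean on these libraries where they do the work, as an engineer would, in place of code of your own. Each camera call takes 0.05 s, during which the arm holds its last target. There are 200 camera calls.

## Task

Make up the mounting shim pack: put every spacer plate and every thin shim on the bench into the tilted squaring tray, in any order, so that they slide down and lie flat on one another, snug in the tray's corner. Then take the dowel pin from its wooden block and push it through the whole pack into the tray's hole until its head rests on the top plate, and leave everything there. Do not let a shim fall off the bench, and leave the other things on the bench where they are.

Things in the scene. Friction and masses are not known exactly. Their poses are not given: they have to be found in the camera images.
- spacer1_mid (a point): Spacer plate: plain aluminium, lightly oiled, 80 mm long (its x), 44 mm wide (its y), 8 mm thick (its z), with a 13 mm hole through its middle. This point is its centre, half-way through the thickness; either face may be up. 75 g. It starts flat on the bench. In some starts it is absent.
- spacer2_mid (a point): Spacer plate: plain aluminium, lightly oiled, 80 mm long (its x), 44 mm wide (its y), 8 mm thick (its z), with a 13 mm hole through its middle. This point is its centre, half-way through the thickness; either face may be up. 75 g. It starts flat on the bench. In some starts it is absent.
- spacer3_mid (a point): Spacer plate: plain aluminium, lightly oiled, 80 mm long (its x), 44 mm wide (its y), 8 mm thick (its z), with a 13 mm hole through its middle. This point is its centre, half-way through the thickness; either face may be up. 75 g. It starts flat on the bench. In some starts it is absent.
- spacer4_mid (a point): Spacer plate: plain aluminium, lightly oiled, 80 mm long (its x), 44 mm wide (its y), 8 mm thick (its z), with a 13 mm hole through its middle. This point is its centre, half-way through the thickness; either face may be up. 75 g. It starts flat on the bench. In some starts it is absent.
- shim1_mid (a point): Shim: thin bright steel, lightly oiled, 80 mm long (its x), 44 mm wide (its y), 2 mm thick (its z), 55 g, a 13 mm hole in its middle. This point is its centre. It starts flat on the bench near the left edge, its length roughly across the edge: too thin to grip there, but it slides under a pressing fingertip, and its sides can be pinched where it juts out past the edge. In some starts it is absent.
- shim2_mid (a point): Shim: thin bright steel, lightly oiled, 80 mm long (its x), 44 mm wide (its y), 2 mm thick (its z), 55 g, a 13 mm hole in its middle. This point is its centre. It starts flat on the bench near the left edge, its length roughly across the edge: too thin to grip there, but it slides under a pressing fingertip, and its sides can be pinched where it juts out past the edge. In some starts it is absent.
- bench_edge (a point): A point on the straight left edge of the bench, at the height of the bench top (z = 0). The edge runs parallel to x; beyond it (larger y) is nothing but the floor. The bench is 40 mm thick there, with an upright side.
- nest: Fixed tilted tray of the squaring fixture: slick aluminium plate, 12 mm thick. Origin: mouth of its 12 mm through hole, on its upper face, 66 mm above the bench; z is the face's normal, 28 degrees from vertical. It slopes down towards its own -x and -y (20 degrees along each); a plate let go on it slides down. The face spans x -52 to 86, y -34 to 64 mm; 45 mm free below the hole.
- fence_low (a point): Middle of the inner face of the steel fence along the tray's low (-x) end, at its foot. The fence runs along the tray's y over the tray's whole width, 38 mm high; its inner face is at x = -40 mm in the tray's frame.
- fence_side (a point): Middle of the inner face of the steel fence along the tray's low (-y) side, at its foot. It runs along the tray's x from -40 to 24 mm only, 38 mm high; its inner face is at y = -22 mm in the tray's frame. A plate lying with its length along the tray's x and touching both fences has its hole right over the tray's hole.
- pin_head (a point): Dowel pin, dark steel, 60 g: round shank 10 mm thick and 58 mm long, its last 3 mm tapered, under a square head 16 x 16 x 24 mm. This point is the head's centre; z points from shank to head, x and y square to the head's flats; shoulder 12 mm, tip 70 mm below this point. It starts upright, shank down, loose in the wooden block's hole.
- pin_block: Fixed wooden block 56 x 56 x 30 mm with one 11 mm hole, 24 mm deep, in the middle of its top; the pin stands in it. Origin: centre of its underside.
- square_washer: Bystander: square steel plate washer 46 x 46 x 9 mm with a 20 mm hole, flat on the bench; not part of the pack. Origin: centre of its underside.
- tape_roll: Bystander: black tape roll, 76 mm across, 24 mm high, flat on the bench. Origin: centre of its underside.
- oil_filter: Bystander: white oil filter, 72 mm across, 84 mm high, upright. Origin: centre of its underside.
- gear_oil: Bystander: grey oil bottle, 68 mm across, 190 mm high, upright. Origin: centre of its underside.
- grease_jar: Bystander: white jar, 68 mm across, 62 mm high, upright. Origin: centre of its underside.
- screwdriver: Bystander: screwdriver lying on the bench, along its x.
- spanner: Bystander: spanner lying on the bench, along its x.
There are look-alikes about, which are no part of the job. Leave any pink or turquoise look-alike of the part that bears spacer1_mid alone.

How it is judged (in metres and radians):
On the way, in this order (a step that is already met when the one before it is completed fails the run):
1. every spacer and shim lies squared up in the tray's corner, the pin not yet in the tray (x of spacer1_mid in the frame of nest between -0.0025 and 0.0025 m and y of spacer1_mid in the frame of nest between -0.0025 and 0.0025 m and z of spacer1_mid in the frame of nest between -0.001 and 0.042 m and angle between the z axis of each of spacer1_mid, spacer2_mid, spacer3_mid, spacer4_mid, shim1_mid, shim2_mid and the z axis of nest, either way round below 0.06 rad and angle between the x axis of each of spacer1_mid, spacer2_mid, spacer3_mid, spacer4_mid, shim1_mid, shim2_mid and the x axis of nest, either way round below 0.06 rad and x of spacer2_mid in the frame of nest between -0.0025 and 0.0025 m and y of spacer2_mid in the frame of nest between -0.0025 and 0.0025 m and z of spacer2_mid in the frame of nest between -0.001 and 0.042 m and x of spacer3_mid in the frame of nest between -0.0025 and 0.0025 m and y of spacer3_mid in the frame of nest between -0.0025 and 0.0025 m and z of spacer3_mid in the frame of nest between -0.001 and 0.042 m and x of spacer4_mid in the frame of nest between -0.0025 and 0.0025 m and y of spacer4_mid in the frame of nest between -0.0025 and 0.0025 m and z of spacer4_mid in the frame of nest between -0.001 and 0.042 m and x of shim1_mid in the frame of nest between -0.0025 and 0.0025 m and y of shim1_mid in the frame of nest between -0.0025 and 0.0025 m and z of shim1_mid in the frame of nest between -0.001 and 0.042 m and x of shim2_mid in the frame of nest between -0.0025 and 0.0025 m and y of shim2_mid in the frame of nest between -0.0025 and 0.0025 m and z of shim2_mid in the frame of nest between -0.001 and 0.042 m and distance between pin_head and nest above 0.1 m), for 0.3 s.
2. the pin is through the pack into the tray, its head down on the top plate (x of pin_head in the frame of nest between -0.004 and 0.004 m and y of pin_head in the frame of nest between -0.004 and 0.004 m and angle between the z axis of pin_head and the z axis of nest, either way round below 0.1 rad and (distance between pin_head and spacer1_mid below 0.0195 m or distance between pin_head and spacer2_mid below 0.0195 m or distance between pin_head and spacer3_mid below 0.0195 m or distance between pin_head and spacer4_mid below 0.0195 m or distance between pin_head and shim1_mid below 0.0165 m or distance between pin_head and shim2_mid below 0.0165 m)), for 0.2 s.
At the end, for the whole second after the job is handed in: Every plate present lies flat in the tray, centred within 2.5 mm in x and y of where both fences put it and square within 0.06 rad; the pin is through the pack in the tray's hole, within 0.1 rad of the tray's normal, head at most 3.5 mm above the top plate; all released, at rest (all of step 2 and x of spacer1_mid in the frame of nest between -0.0025 and 0.0025 m and y of spacer1_mid in the frame of nest between -0.0025 and 0.0025 m and z of spacer1_mid in the frame of nest between -0.001 and 0.042 m and angle between the z axis of each of spacer1_mid, spacer2_mid, spacer3_mid, spacer4_mid, shim1_mid, shim2_mid and the z axis of nest, either way round below 0.06 rad and angle between the x axis of each of spacer1_mid, spacer2_mid, spacer3_mid, spacer4_mid, shim1_mid, shim2_mid and the x axis of nest, either way round below 0.06 rad and x of spacer2_mid in the frame of nest between -0.0025 and 0.0025 m and y of spacer2_mid in the frame of nest between -0.0025 and 0.0025 m and z of spacer2_mid in the frame of nest between -0.001 and 0.042 m and x of spacer3_mid in the frame of nest between -0.0025 and 0.0025 m and y of spacer3_mid in the frame of nest between -0.0025 and 0.0025 m and z of spacer3_mid in the frame of nest between -0.001 and 0.042 m and x of spacer4_mid in the frame of nest between -0.0025 and 0.0025 m and y of spacer4_mid in the frame of nest between -0.0025 and 0.0025 m and z of spacer4_mid in the frame of nest between -0.001 and 0.042 m and x of shim1_mid in the frame of nest between -0.0025 and 0.0025 m and y of shim1_mid in the frame of nest between -0.0025 and 0.0025 m and z of shim1_mid in the frame of nest between -0.001 and 0.042 m and x of shim2_mid in the frame of nest between -0.0025 and 0.0025 m and y of shim2_mid in the frame of nest between -0.0025 and 0.0025 m and z of shim2_mid in the frame of nest between -0.001 and 0.042 m and linear speed of each of spacer1, spacer2, spacer3, spacer4, shim1, shim2, pin below 0.02 m/s); the robot touches nothing.
It fails at once if a shim falls off the bench (height (world z) of any of shim1_mid, shim2_mid below -0.05 m).
It fails at once if a bystander is pushed more than 30 mm away (distance of any of square_washer, tape_roll, oil_filter, gear_oil, grease_jar, screwdriver, spanner from where it was at the start of the episode above 0.03 m).
It fails at once if the oil filter, the bottle or the jar is tipped over (angle between any of oil_filter, gear_oil, grease_jar's own z axis and vertical above 0.5 rad).
Of spacer1, spacer2, spacer3, spacer4 only 3 to 4 are there at a start; the rules pass over those that are not, and their reading is None.
Of shim1, shim2 only 1 to 2 are there at a start; the rules pass over those that are not, and their reading is None.
At some moment in a run one of spacer1, spacer2, spacer3, spacer4 may be knocked a few centimetres aside while the robot is not near it.
It also fails if it takes over 210 s, if anything falls off the work surface, if the arm or the gripper's body presses on something with over 40 N, if the wrist force passes 120 N, or if a joint passes its speed limit or range.

## Working session

There is one attempt and no reset: what is moved stays moved. The work goes in short steps, Python scripts to look and compute and a tool call to move; the robot and the scene stay as the last step left them, time stands still between calls to the robot, and variables do not carry over. Pictures are saved under pics/ and viewed, about 12 in all and at most 16, crops included, and the job is handed in when it is done.

Besides the shell and the picture viewer there is one more tool, called after "Request:" by a JSON object that holds its "method" and its "body", one argument or row to a line. apply_moves: Moves the arm, as the interface text tells. Its arguments: {"type":"object","properties":{"targets":{"type":"array","items":{"type":"array"}},"hand":{"type":"number"},"squeeze":{"type":"number"}},"required":["targets"]}

```bash
ls; mkdir -p pics; cat > h.py <<'E'
import numpy as np, cv2
from cell import env
from scipy.spatial.transform import Rotation as R
def cam(n): return env.read_camera(n)
def save(p,name,crop=None,scale=1):
    im=p["image"][:,:,::-1]
    if crop: l,t,r,b=crop; im=im[t:b,l:r]
    cv2.imwrite("pics/"+name,cv2.resize(im,None,fx=scale,fy=scale,interpolation=cv2.INTER_CUBIC))
def proj(p,X):
    T=p["camera_from_world"];X=np.atleast_2d(X);c=X@T[:3,:3].T+T[:3,3];u=c@p["camera_matrix"].T
    return u[:,:2]/u[:,2:]
def unproj(p,uv,z):
    T=p["camera_from_world"];uv=np.atleast_2d(uv).astype(float);o=-T[:3,:3].T@T[:3,3]
    d=np.c_[uv,np.ones(len(uv))]@np.linalg.inv(p["camera_matrix"]).T@T[:3,:3]
    return o+d*((z-o[2])/d[:,2])[:,None]
def rect(p,reg,z):
    c=max(cv2.findContours(reg.astype(np.uint8),cv2.RETR_EXTERNAL,cv2.CHAIN_APPROX_NONE)[0],key=cv2.contourArea)[:,0]
    w=unproj(p,c,z)[:,:2]*1000
    (cx,cy),(a,b),t=cv2.minAreaRect(w.astype(np.float32))
    if a<b:a,b,t=b,a,t+90
    return round(cx,1),round(cy,1),round(a,1),round(b,1),round((t+90)%180-90,1)
def st():
    o=env.get_obs();print("t",o["time_s"],"pos",np.round(o["tool_pos"],4),"rot",np.round(o["tool_rot"],2),"F",np.round(o["force"],1),"w",o["grip_width"],"q",np.round(o["qpos"],1));return o
E
cat > look.py <<'E'
from h import *
st()
for n in("top","side"):
    p=cam(n);save(p,"a_%s.png"%n)
    T=p["camera_from_world"];print(n,"cam at",np.round(-T[:3,:3].T@T[:3,3],3), np.round(p["camera_matrix"][0,0]))
    for k in["spacer1_mid","shim1_mid","nest","bench_edge","pin_head","pin_block","square_washer","tape_roll","oil_filter","gear_oil","grease_jar","screwdriver","spanner"]:
        try:
            for d in env.regions_of(p,k):
                r=d["region"]
                col=np.median(p["image"][r],axis=0) if r.any() else None
                print(k,round(d["conf"],2),np.round(d["rect"]),rect(p,r,{"spacer1_mid":.008,"shim1_mid":.002}.get(k,0)) if n=="top" else "",col)
        except Exception as e: print(k,e)
E
python3 look.py
```

```text
pics
t 0.0 pos [ 0.2047 -0.6163  0.2214] rot [-1.7989e+02  1.0000e-02  1.8380e+01] F [ 1.4 -0.5 -0.2] w 0.08678516499164439 q [72.4 18.4 -4.  83.2  1.3 78.5 -3.3]
top cam at [ 0.417 -0.061  1.086] 497.0
spacer1_mid 0.73 [246. 219. 278. 265.] (562.2, 72.1, 83.1, 45.1, 28.8) [133. 129. 125.]
spacer1_mid 0.58 [163. 295. 194. 336.] (411.3, 244.6, 79.7, 44.9, 24.5) [151.  83.  99.]
spacer1_mid 0.57 [313. 318. 350. 356.] (355.0, -80.7, 82.0, 46.5, 30.0) [35. 70. 67.]
shim1_mid 0.58 [167. 229. 190. 264.] (555.0, 250.5, 80.0, 43.8, 4.4) [119. 112. 114.]
nest 0.81 [365. 210. 423. 278.] (553.0, -223.9, 159.7, 123.4, -4.7) [83. 80. 77.]
bench_edge it knows: fence_low, fence_side, gear_oil, grease_jar, nest, oil_filter, pin_block, pin_head, screwdriver, shim1_mid, shim2_mid, spacer1_mid, spacer2_mid, spacer3_mid, spacer4_mid, spanner, square_was
pin_head 0.43 [320. 179. 326. 194.] (693.3, -71.1, 27.6, 17.9, -1.0) [57.5 51.  46. ]
pin_head 0.42 [361. 208. 423. 284.] (551.7, -225.5, 169.8, 120.7, -11.6) [83. 80. 77.]
pin_block 0.6 [307. 171. 337. 204.] (680.3, -70.4, 63.8, 58.3, -12.2) [99. 65. 41
[... 1466 characters left out ...]
r3_mid, spacer4_mid, spanner, square_was
pin_block 0.69 [270. 240. 298. 262.]  [113.  81.  52.]
square_washer 0.43 [294. 227. 307. 236.]  [125. 121. 113.]
tape_roll 0.92 [353. 316. 382. 348.]  [32. 31. 30.]
tape_roll 0.42 [332. 272. 369. 298.]  [166. 168. 158.]
oil_filter 0.92 [182. 286. 213. 330.]  [161. 155. 146.]
gear_oil 0.62 [301. 152. 327. 214.]  [54. 55. 60.]
grease_jar 0.88 [401. 186. 422. 214.]  [149. 107.  97.]
grease_jar 0.21 [268. 240. 298. 263.]  [115.5  82.5  53. ]
screwdriver 0.7 [366. 189. 398. 196.]  [150.5  42.   36. ]
spanner 0.63 [221. 247. 255. 290.]  [154. 148. 143.]
spanner 0.6 [330. 275. 365. 299.]  [166. 168. 158.]
spanner 0.59 [357. 199. 384. 214.]  [166. 166. 153.]
```

```bash
python3 -c "
import cv2
a=cv2.imread('pics/a_top.png')[120:380,130:560];cv2.imwrite('pics/a1.png',cv2.resize(a,(800,484),interpolation=cv2.INTER_CUBIC))
a=cv2.imread('pics/a_side.png')[140:400,160:460];cv2.imwrite('pics/a2.png',cv2.resize(a,(692,600),interpolation=cv2.INTER_CUBIC))"
```

```text
(no output)
```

View pics/a1.png

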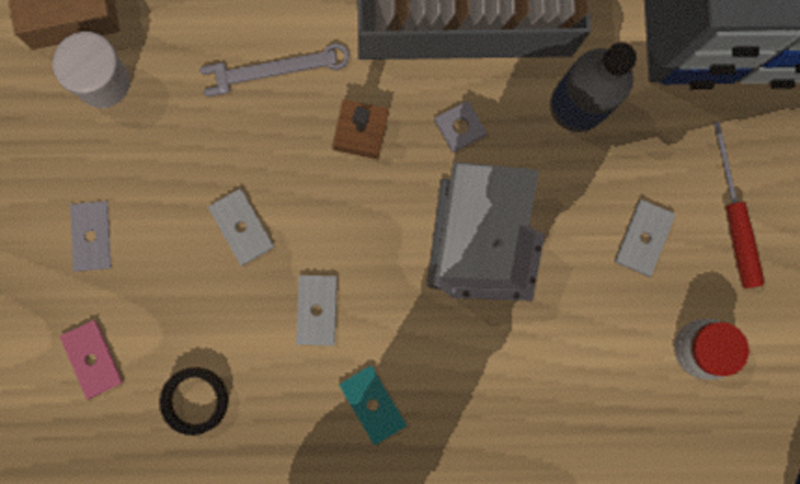

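View pics/a2.png

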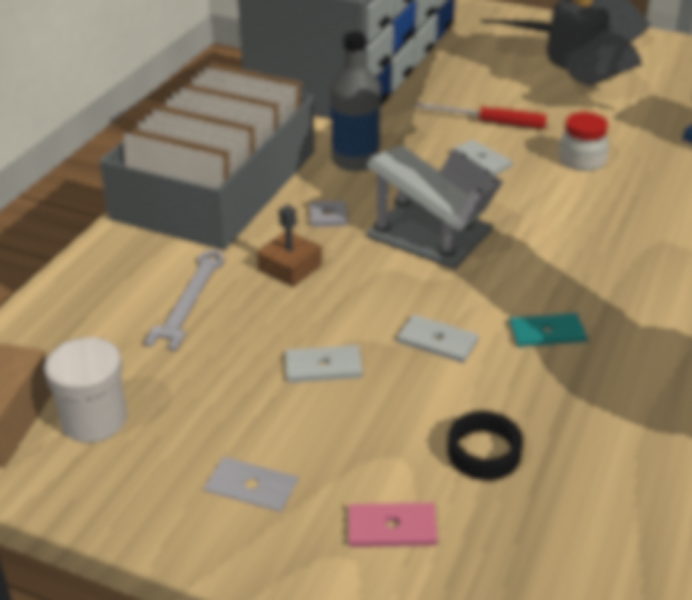

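```bash
cat > b.py <<'E'
from h import *
t=cam("top");s=cam("side");np.savez("cal.npz",tK=t["camera_matrix"],tT=t["camera_from_world"],sK=s["camera_matrix"],sT=s["camera_from_world"])
print("edge side",unproj(s,[[160,369.7],[246.7,400]],0))
print("hole top",unproj(t,[[397.1,250.5]],.066), "px y=.3:",proj(t,[[.555,.3,0]]))
save(t,"x1.png",(355,200,435,290),7);save(s,"x2.png",(305,195,385,255),5);save(t,"x3.png",(60,190,240,300),2)
a,b,c=[cv2.imread("pics/x%d.png"%i) for i in(1,2,3)]
o=np.zeros((600,800,3),np.uint8);a=cv2.resize(a,(400,450));o[:450,:400]=a;o[:300,400:]=b;o[310:530,420:780]=c;cv2.imwrite("pics/b.png",o)
for p,n in((t,"top"),(s,"side")):
    for k in("fence_low","fence_side","spacer1_mid","shim1_mid","pin_head","pin_block"):
        for d in env.regions_of(p,k):
            print(n,k,round(d["conf"],2),np.round(d["rect"]),rect(p,d["region"],{"spacer1_mid":.008,"shim1_mid":.002}.get(k,.03)))
E
python3 b.py
```

```text
edge side [[0.73903808 0.38919125 0.        ]
 [0.53291166 0.38306016 0.        ]]
hole top [[ 0.53119756 -0.22141191  0.066     ]] px y=.3: [[155.41373917 246.75155853]]
top fence_low 0.91 [363. 207. 423. 282.] (548.7, -221.3, 161.6, 117.3, -9.6)
top fence_side 0.94 [363. 207. 419. 281.] (549.5, -220.4, 157.3, 118.7, -7.0)
top spacer1_mid 0.89 [164. 294. 194. 338.] (409.9, 244.1, 82.5, 47.3, 26.6)
top spacer1_mid 0.78 [244. 222. 276. 262.] (563.2, 71.9, 81.7, 46.1, 29.5)
top spacer1_mid 0.71 [312. 316. 352. 359.] (354.9, -79.1, 80.1, 44.1, 30.6)
top spacer1_mid 0.63 [513. 186. 539. 275.] (580.1, -515.3, 198.8, 32.8, 5.6)
top spacer1_mid 0.27 [167. 228. 189. 265.] (553.7, 249.2, 81.8, 45.9, 1.2)
top shim1_mid 0.81 [169. 227. 188. 265.] (556.7, 251.0, 82.0, 46.3, 1.2)
top pin_block 0.88 [308. 172. 337. 205.] (672.7, -70.3, 62.0, 56.3, -13.2)
side fence_low 0.84 [320. 204. 378. 240.] (559.4, -293.9, 203.0, 127.8, -30.1)
side fence_low 0.54 [353. 314. 385. 346.] (358.0, 139.0, 91.8, 71.9, -70.1)
side spacer1_mid 0.82 [312. 358. 351. 378.] (410.4, 248.4, 83.2, 53.0, 23.0)
side spacer1_mid 0.79 [380. 275. 414. 290.] (354.7, -74.9, 79.2, 52.7, 28.8)
side spacer1_mid 0.71 [283. 292. 316. 305.] (562.6, 76.0, 77.8, 51.6, 23.8)
side shim1_mid 0.56 [250. 335. 286. 362.] (556.3, 251.3, 80.4, 46.5, 4.3)
side shim1_mid 0.56 [224. 246. 258. 288.] (757.4, 25.0, 181.1, 36.3, -81.1)
side pin_head 0.66 [279. 229. 287. 252.] (701.2, -111.8, 95.1, 20.3, -63.4)
side pin_block 0.8 [269. 240. 296. 263.] (668.3, -54.3, 84.9, 80.4, 78.0)
```

View pics/b.png

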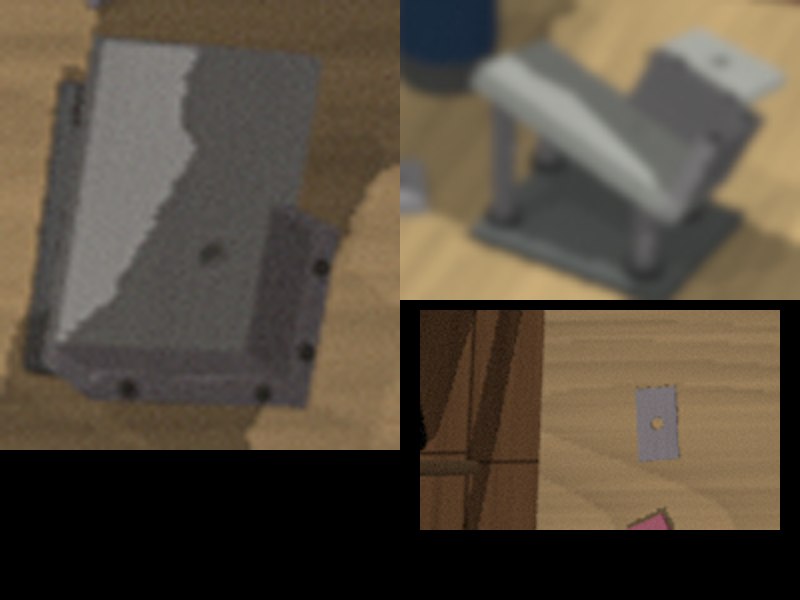

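```bash
cat > nest.py <<'E'
from h import *
from scipy.optimize import least_squares
c=np.load("cal.npz");t={"camera_matrix":c["tK"],"camera_from_world":c["tT"]};s={"camera_matrix":c["sK"],"camera_from_world":c["sT"]}
def tilt(o): 
    a=R.from_euler("y",-20,degrees=True);b=R.from_euler("x",20,degrees=True)
    return a*b if o==0 else b*a
def Rn(yaw,o=0): return R.from_euler("z",yaw,degrees=True)*tilt(o)
if __name__=="__main__":
    obs=[(t,(0,0,0),(397,250.6)),(t,(86,64,0),(374.4,207.6)),(t,(86,-34,0),(419,211.6)),(s,(86,64,0),(320.6,210)),(s,(86,-34,0),(334,203.4))]
    for o in(0,1):
        f=lambda v:np.concatenate([proj(p,[np.array([v[0],v[1],.066])+Rn(v[2],o).apply(np.array(q)/1000)])[0]-uv for p,q,uv in obs])
        r=least_squares(f,[.53,-.22,-5.]);print(o,np.round(r.x,4),np.round(r.fun,1),Rn(r.x[2],o).as_matrix().round(3).tolist())
    for X in [(.475,-.02,.008),(.56,-.4,.008)]: print(proj(t,[X]))
    # plates by brightness (grey, not in net) : hole-based picks from a1.png
    for u,v in[(316,310),(646,238),(240,227),(90,237)]:
        print(unproj(t,[[130+u*430/800,120+v*260/484]],.008))
    im=cv2.imread("pics/a_top.png");g=im.min(2)
    for l,tt,r,b in[(280,255,320,310),(455,220,500,275),(235,212,285,272),(160,222,198,272)]:
        m=np.zeros(g.shape,bool);sub=im[tt:b,l:r].astype(int);m[tt:b,l:r]=(sub[:,:,2]-sub[:,:,0]<28)&(sub.min(2)>70)
        print(rect({**t},m,.008 if l>200 else .002),m.sum())
E
python3 nest.py
```

```text
0 [ 0.53   -0.2204 -8.524 ] [-0.4  0.5  0.2  0.3 -0.9 -0.2  0.1 -2.  -0.3 -1.1] [[0.929, 0.024, -0.369], [-0.139, 0.947, -0.291], [0.342, 0.321, 0.883]]
1 [ 0.5298 -0.2207 -1.4024] [-0.2  0.6  0.5  0.2 -1.1 -0.1  0.1 -2.1 -0.4 -0.5] [[0.937, 0.023, -0.35], [-0.14, 0.939, -0.313], [0.321, 0.342, 0.883]]
[[301.04259219 280.7241125 ]]
[[473.95695677 239.20337214]]
[[ 0.46251077 -0.01729638  0.008     ]]
[[ 0.54080932 -0.40606787  0.008     ]]
[[0.56113295 0.0711549  0.008     ]]
[[0.55198224 0.24719082 0.008     ]]
(463.3, -17.4, 80.0, 44.9, -2.7) 747
(542.2, -404.5, 82.3, 45.4, -24.1) 746
(562.7, 71.0, 81.8, 44.6, 29.2) 731
(554.9, 249.3, 80.4, 44.5, 3.9) 705
```

```bash
cat > go.py <<'E'
# usage: go.py x y z(mm) yaw | n x y z (nest frame mm, yaw rel)  -> shift & turn
import sys; from h import *; from nest import Rn
NO=np.array([530,-220.5,66.]); RN=R.from_matrix((lambda a,b:(a+b)/2)(Rn(-8.52,0).as_matrix(),Rn(-1.4,1).as_matrix()))
try: NO=np.load("no.npy")
except Exception: pass
def goto(pos,rot,o=None):
    o=o or env.get_obs();p=np.array(o["tool_pos"])*1000;r=R.from_euler("xyz",o["tool_rot"],degrees=True)
    print("GO shift",np.round(np.array(pos)-p,1),"turn",np.round((rot*r.inv()).as_rotvec(),3))
def down(yaw): return R.from_euler("xyz",[180,0,yaw],degrees=True)
def nestpose(v,yaw=0): return NO+RN.apply(v), RN*down(yaw)
if __name__=="__main__":
    st();a=sys.argv[1:]
    if a[0]=="n": goto(*nestpose([float(x) for x in a[1:4]],float(a[4]) if len(a)>4 else 0))
    else: goto([float(x) for x in a[:3]],down(float(a[3])))
E
echo ok
```

```text
ok
```

Request:
{"method": "apply_moves", "body": {
  "targets": [
    [[140,300,0],[0,0,-0.37]],
    [[140,300,0],[0,0,-0.37]],
    [[140,300,0],[0,0,-0.37]],
    [[140,300,0],[0,0,-0.37]],
    [[140,300,0],[0,0,-0.37]],
    [[140,300,0],[0,0,-0.37]],
    [[140,300,0],[0,0,-0.37]],
    [[140,300,0],[0,0,-0.37]]
  ],
  "hand": 65
}}

```text
time_s: 2.8
tool_pos: [0.3478, -0.3122, 0.2232]
tool_rot: [-180.0, -0.1, -2.3]
force: [-0.0, -0.7, -0.1]
grip_width: 0.0651
```

```bash
python3 go.py 491.3 -18.7 40 -2.7
```

```text
t 2.8 pos [ 0.3478 -0.3122  0.2232] rot [-1.80e+02 -7.00e-02 -2.33e+00] F [-0.  -0.7 -0.1] w 0.06510042063223367 q [ 54.7  -3.4 -15.3 107.4  -1.   75.9 -52.7]
GO shift [ 143.5  293.5 -183.2] turn [ 0.     0.001 -0.006]
```

Request:
{"method": "apply_moves", "body": {
  "targets": [
    [[143,294,-100],[0,0,0]],
    [[143,294,-100],[0,0,0]],
    [[143,294,-100],[0,0,0]],
    [[143,294,-100],[0,0,0]],
    [[143,294,-100],[0,0,0]],
    [[143,294,-100],[0,0,0]],
    [[143,294,-183],[0,0,0]],
    [[143,294,-183],[0,0,0]]
  ]
}}

```text
time_s: 3.6
tool_pos: [0.4896, -0.0235, 0.0426]
tool_rot: [180.0, -0.2, -2.8]
force: [-0.2, -1.5, 0.1]
grip_width: 0.0654
```

Request:
{"method": "apply_moves", "body": {
  "targets": [
    [[0,0,0],[0,0,0]],
    [[0,0,0],[0,0,0]]
  ]
}}

```text
time_s: 3.8
tool_pos: [0.487, -0.0245, 0.0423]
tool_rot: [-180.0, 0.1, -2.8]
force: [-0.8, 0.9, 0.8]
grip_width: 0.0652
```

```bash
python3 go.py 491.3 -18.7 2 -2.7; python3 - <<'E'
from h import *
t=cam("top");save(t,"c1.png",(270,220,360,320),6);st();st()
print([ (round(d["conf"],2),rect(t,d["region"],.008)) for d in env.regions_of(t,"spacer1_mid")])
s=cam("side");save(s,"c2.png",(300,240,380,320),6)
a,b=cv2.imread("pics/c1.png")[:480],cv2.imread("pics/c2.png");cv2.imwrite("pics/c.png",np.hstack([a[:,:400],b[:,:400]]))
print(proj(t,[[.4634,-.0174,.008],[.4913,-.0187,.04]]),proj(s,[[.4634,-.0174,.008],[.4913,-.0187,.04]]))
E
```

```text
t 3.8 pos [ 0.487  -0.0245  0.0423] rot [-1.7998e+02  1.2000e-01 -2.8100e+00] F [-0.8  0.9  0.8] w 0.06516973726881868 q [ 33.5  11.8 -36.3 115.9   8.4  55.  -99.9]
GO shift [  4.3   5.8 -40.3] turn [-0.001 -0.002  0.002]
t 3.85 pos [ 0.4883 -0.0253  0.0438] rot [ 1.7996e+02 -8.0000e-02 -2.8900e+00] F [ 1.3 -0.5  1.2] w 0.06480302802249603 q [ 33.6  11.6 -36.3 115.8   8.4  55.  -99.9]
t 3.85 pos [ 0.4883 -0.0253  0.0438] rot [ 1.7996e+02 -8.0000e-02 -2.8900e+00] F [ 1.3 -0.5  1.2] w 0.06480302802249603 q [ 33.6  11.6 -36.3 115.8   8.4  55.  -99.9]
[(0.84, (578.0, 79.8, 48.8, 46.1, 31.7)), (0.63, (346.4, -103.9, 47.1, 17.9, 8.5)), (0.57, (410.9, 244.1, 79.4, 45.6, 24.5))]
[[299.89394561 286.11565972]
 [299.75789645 272.17890562]] [[349.80040454 284.59203644]
 [340.22070287 271.92431905]]
```

View pics/c.png

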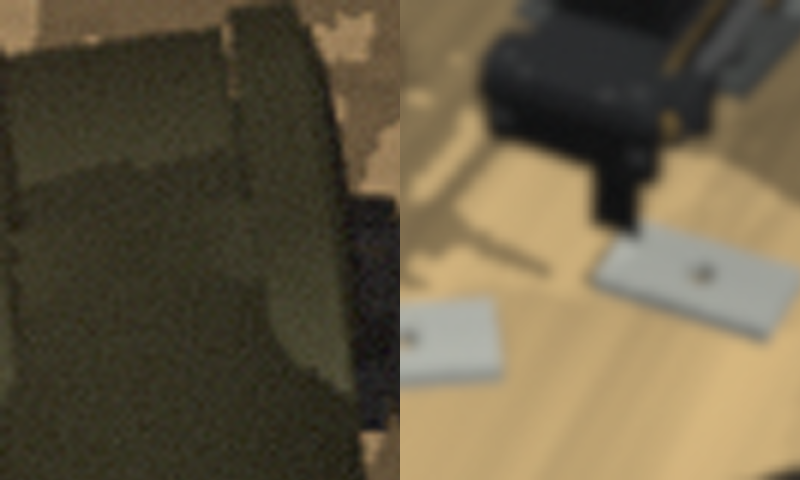

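```bash
cat > go.py <<'E'
# go.py [m dx dy dz rx ry rz]... (moves done since last time) then  x y z yaw | n x y z [yaw]
import sys; from h import *; from nest import Rn
NO=np.array([530,-220.5,66.]); RN=R.from_matrix((lambda a,b:(a+b)/2)(Rn(-8.52,0).as_matrix(),Rn(-1.4,1).as_matrix()))
try: NO=np.load("no.npy")
except Exception: pass
def down(yaw): return R.from_euler("xyz",[180,0,yaw],degrees=True)
def nestpose(v,yaw=0): return NO+RN.apply(v), RN*down(yaw)
if __name__=="__main__":
    a=sys.argv[1:]
    try: c=np.load("cmd.npy")
    except Exception: c=np.r_[488,-23,40,down(-2.82).as_rotvec()]
    p=c[:3];r=R.from_rotvec(c[3:])
    while a and a[0]=="m":
        v=np.array(a[1:7],float);p=p+v[:3];r=R.from_rotvec(v[3:])*r;a=a[7:]
    np.save("cmd.npy",np.r_[p,r.as_rotvec()])
    o=env.get_obs();mp=np.array(o["tool_pos"])*1000;mr=R.from_euler("xyz",o["tool_rot"],degrees=True)
    print("t",o["time_s"],"cmd",np.round(p,1),"meas-cmd",np.round(mp-p,1),"rot err deg",np.round((mr*r.inv()).as_rotvec(degrees=True),1),"F",np.round(o["force"],1),"w",round(o["grip_width"]*1000,1),"q",np.round(o["qpos"]))
    q=(mp-NO)@RN.as_matrix();print("meas in nest",np.round(q,1))
    while a:
        if a[0]=="n": T,Q=nestpose([float(x) for x in a[1:4]],float(a[4]));a=a[5:]
        else: T,Q=np.array(a[:3],float),down(float(a[3]));a=a[4:]
        d=T-p;rv=(Q*r.inv()).as_rotvec();print("GO shift",np.round(d,1),"turn",np.round(rv,3),"rows",round(max(np.linalg.norm(d)/50,np.linalg.norm(rv)/.1499),1)); p,r=T,Q
E
echo
```

Request:
{"method": "apply_moves", "body": {
  "targets": [
    [[3,4,-20],[0,0,0]],
    [[3,4,-30],[0,0,0]],
    [[3,4,-38],[0,0,0]],
    [[3,4,-38],[0,0,0]],
    [[3,4,-38],[0,0,0]]
  ]
}}

```text
time_s: 4.45
tool_pos: [0.4906, -0.0204, 0.0051]
tool_rot: [180.0, -0.0, -2.8]
force: [-0.5, 0.2, 0.2]
grip_width: 0.0648
```

Request:
{"method": "apply_moves", "body": {
  "targets": [
    [[0,0,0],[0,0,0]],
    [[0,0,0],[0,0,0]],
    [[0,0,0],[0,0,0]],
    [[0,0,0],[0,0,0]],
    [[0,0,0],[0,0,0]],
    [[0,0,0],[0,0,0]]
  ],
  "hand": 30,
  "squeeze": 40
}}

```text
time_s: 5.05
tool_pos: [0.4906, -0.02, 0.0049]
tool_rot: [180.0, -0.0, -2.8]
force: [0.1, -0.8, 3.0]
grip_width: 0.0426
```

Request:
{"method": "apply_moves", "body": {
  "targets": [
    [[0,0,50],[0,0,0]],
    [[0,0,100],[0,0,0]],
    [[0,0,140],[0,0,0]],
    [[0,0,140],[0,0,0]]
  ]
}}

```text
time_s: 5.45
tool_pos: [0.4945, -0.02, 0.1503]
tool_rot: [179.9, -0.6, -2.8]
force: [1.1, 0.4, -0.7]
grip_width: 0.0426
```

```bash
python3 go.py m 3 4 -38 0 0 0 m 0 0 140 0 0 0 n 40 5 75 0 n 40 5 8 0
```

```text
t 5.45 cmd [491. -19. 142.] meas-cmd [ 3.5 -1.   8.3] rot err deg [-0.1 -0.6  0. ] F [ 1.1  0.4 -0.7] w 42.6 q [ 36.   4. -38. 109.   3.  67. -96.]
meas in nest [-33.2 216.2  26.7]
GO shift [  49.5 -225.     5.2] turn [ 0.321 -0.368 -0.037] rows 4.6
GO shift [ 24.1  20.2 -59.2] turn [0. 0. 0.] rows 1.3
```

Request:
{"method": "apply_moves", "body": {
  "targets": [
    [[50,-225,5],[0.32,-0.368,-0.037]],
    [[50,-225,5],[0.32,-0.368,-0.037]],
    [[50,-225,5],[0.32,-0.368,-0.037]],
    [[50,-225,5],[0.32,-0.368,-0.037]],
    [[50,-225,5],[0.32,-0.368,-0.037]],
    [[50,-225,5],[0.32,-0.368,-0.037]],
    [[50,-225,5],[0.32,-0.368,-0.037]],
    [[50,-225,5],[0.32,-0.368,-0.037]]
  ]
}}

```text
time_s: 6.25
tool_pos: [0.5401, -0.2427, 0.1487]
tool_rot: [-159.4, -19.3, -8.4]
force: [-0.6, -0.1, -0.5]
grip_width: 0.0426
```

```bash
python3 go.py m 50 -225 5 0.32 -0.368 -0.037 n 40 5 8 0; python3 - <<'E'
from h import *
from go import *
t=cam("top");save(t,"d1.png",(350,190,440,290),5);s=cam("side");save(s,"d2.png",(300,160,380,260),5)
a,b=cv2.imread("pics/d1.png"),cv2.imread("pics/d2.png");cv2.imwrite("pics/d.png",np.hstack([a[:,:400],b[:,:400]]))
o=[env.get_obs()];[ (cam("top"),o.append(env.get_obs())) for _ in range(4)]
print(np.round(np.mean([x["tool_pos"] for x in o],0)*1000,1),np.round([x["tool_pos"] for x in o],4).tolist())
E
```

```text
t 6.25 cmd [ 541. -244.  147.] meas-cmd [-0.9  1.3  1.7] rot err deg [0.1 0.1 0.1] F [-0.6 -0.1 -0.5] w 42.6 q [ 57.  12. -21. 106. -27.  59. -45.]
meas in nest [40.   6.7 76.1]
GO shift [ 23.6  20.2 -59. ] turn [ 0.001 -0.     0.001] rows 1.3
[ 540.5 -242.9  149.7] [[0.5404, -0.2422, 0.1493], [0.5405, -0.2425, 0.1495], [0.5405, -0.2429, 0.1497], [0.5405, -0.2433, 0.1498], [0.5406, -0.2437, 0.1499]]
```

View pics/d.png

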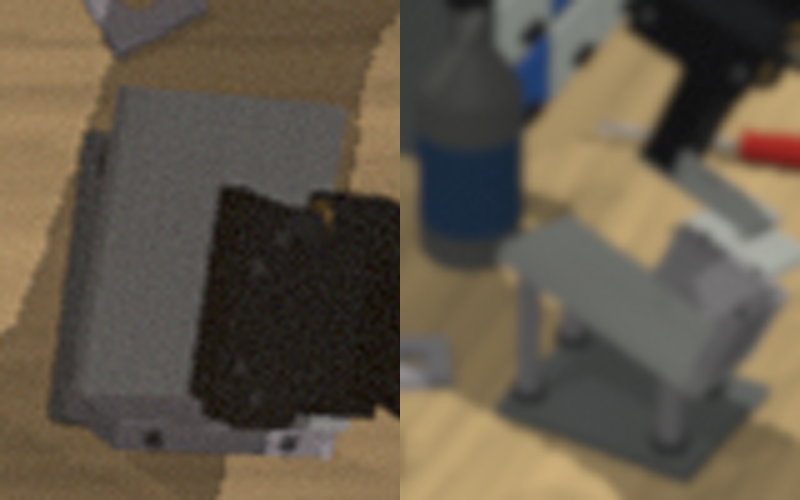

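Request:
{"method": "apply_moves", "body": {
  "targets": [
    [[12,10,-30],[0,0,0]],
    [[18,15,-45],[0,0,0]],
    [[21,18,-53],[0,0,0]],
    [[23,20,-58],[0,0,0]],
    [[24,21,-60],[0,0,0]],
    [[24,21,-60],[0,0,0]],
    [[24,21,-60],[0,0,0]]
  ]
}}

```text
time_s: 7.25
tool_pos: [0.5646, -0.2248, 0.0904]
tool_rot: [-159.5, -19.4, -8.5]
force: [-0.4, -0.9, -0.9]
grip_width: 0.0429
```

```bash
python3 go.py m 24 21 -60 0 0 0 n 40 5 5 0 n 40 5 75 0
```

```text
t 7.25 cmd [ 565. -223.   87.] meas-cmd [-0.4 -1.8  3.4] rot err deg [-0.1 -0.1 -0. ] F [-0.4 -0.9 -0.9] w 42.9 q [ 55.  16. -22. 108. -27.  51. -45.]
meas in nest [41.   4.8 10.4]
GO shift [ 0.6  0.1 -1.7] turn [ 0.001 -0.     0.001] rows 0.0
GO shift [-25.1 -21.1  61.8] turn [0. 0. 0.] rows 1.4
```

Request:
{"method": "apply_moves", "body": {
  "targets": [
    [[1,1,-2],[0,0,0]],
    [[1,1,-2],[0,0,0]]
  ]
}}

```text
time_s: 7.45
tool_pos: [0.5654, -0.2231, 0.0878]
tool_rot: [-159.5, -19.4, -8.5]
force: [0.9, 0.1, -1.0]
grip_width: 0.0424
```

Request:
{"method": "apply_moves", "body": {
  "targets": [
    [[0,0,0],[0,0,0]],
    [[0,0,0],[0,0,0]],
    [[0,0,0],[0,0,0]],
    [[0,0,0],[0,0,0]],
    [[0,0,0],[0,0,0]]
  ],
  "hand": 58
}}

```text
time_s: 7.95
tool_pos: [0.5655, -0.223, 0.0877]
tool_rot: [-159.5, -19.4, -8.5]
force: [0.0, 0.0, -0.3]
grip_width: 0.0576
```

Request:
{"method": "apply_moves", "body": {
  "targets": [
    [[-12,-10,30],[0,0,0]],
    [[-25,-21,62],[0,0,0]],
    [[-43,-36,105],[0,0,0]],
    [[-60,-50,150],[0,0,0]],
    [[-60,-50,150],[0,0,0]],
    [[-60,-50,150],[0,0,0]]
  ]
}}

```text
time_s: 8.55
tool_pos: [0.5055, -0.2741, 0.239]
tool_rot: [-159.6, -19.5, -8.6]
force: [-0.1, -0.1, -0.5]
grip_width: 0.0582
```

```bash
python3 go.py m 1 1 -2 0 0 0 m -60 -50 150 0 0 0  555.5 250.3 80 92; python3 - <<'E'
from h import *
from go import *
t=cam("top");save(t,"e1.png",(350,190,440,290),5);s=cam("side");save(s,"e2.png",(300,180,380,260),5)
a,b=cv2.imread("pics/e1.png"),cv2.imread("pics/e2.png");a=cv2.copyMakeBorder(a,0,0,0,0,0);cv2.imwrite("pics/e.png",np.hstack([a[:400,:400],b[:400,:400]]))
for p,n,f in((t,"t",(350,190)),(s,"s",(300,180))): print(n,np.round((proj(p,(NO+RN.apply([[40,22,8],[40,-22,8],[-40,22,8],[0,0,8],[-40,-22,8]]))/1000)-f)*5))
E
```

```text
t 8.55 cmd [ 506. -272.  235.] meas-cmd [-0.5 -2.1  4. ] rot err deg [-0.1 -0.1 -0.1] F [-0.1 -0.1 -0.5] w 58.2 q [ 61.   6. -19. 101. -27.  71. -44.]
meas in nest [ 42.    6.2 177.7]
GO shift [  49.5  522.3 -155. ] turn [-0.55   0.015  1.655] rows 11.6
t [[209. 212.]
 [305. 219.]
 [179. 402.]
 [242. 310.]
 [274. 405.]]
s [[204. 160.]
 [230. 148.]
 [319. 238.]
 [274. 192.]
 [343. 223.]]
```

View pics/e.png

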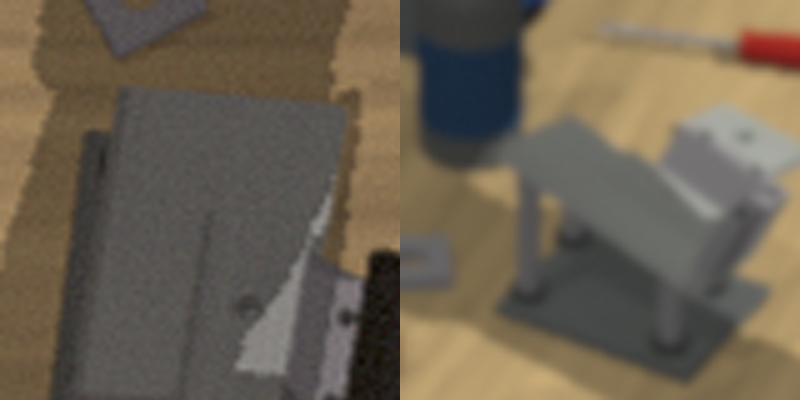

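Request:
{"method": "apply_moves", "body": {
  "targets": [
    [[25,260,0],[-0.275,0.007,0.83]],
    [[25,260,0],[-0.275,0.007,0.83]],
    [[25,260,0],[-0.275,0.007,0.83]],
    [[25,260,0],[-0.275,0.007,0.83]],
    [[25,260,0],[-0.275,0.007,0.83]],
    [[25,260,0],[-0.275,0.007,0.83]],
    [[25,260,0],[-0.275,0.007,0.83]],
    [[25,260,0],[-0.275,0.007,0.83]]
  ],
  "hand": 36
}}

```text
time_s: 9.45
tool_pos: [0.5298, -0.0129, 0.2362]
tool_rot: [-174.4, -14.3, 43.7]
force: [-0.2, -0.6, -0.9]
grip_width: 0.0358
```

Request:
{"method": "apply_moves", "body": {
  "targets": [
    [[25,262,0],[-0.275,0.007,0.83]],
    [[25,262,0],[-0.275,0.007,0.83]],
    [[25,262,0],[-0.275,0.007,0.83]],
    [[25,262,0],[-0.275,0.007,0.83]],
    [[25,262,0],[-0.275,0.007,0.83]],
    [[25,262,-155],[-0.275,0.007,0.83]],
    [[25,262,-155],[-0.275,0.007,0.83]],
    [[25,262,-155],[-0.275,0.007,0.83]]
  ]
}}

```text
time_s: 10.25
tool_pos: [0.5555, 0.2469, 0.085]
tool_rot: [-179.9, 0.0, 92.1]
force: [0.2, -0.8, -0.2]
grip_width: 0.0359
```

Request:
{"method": "apply_moves", "body": {
  "targets": [
    [[0,0,0],[0,0,0]],
    [[0,0,0],[0,0,0]]
  ]
}}

```text
time_s: 10.45
tool_pos: [0.5554, 0.2466, 0.0876]
tool_rot: [-179.8, 0.0, 92.1]
force: [-0.0, -0.5, 1.3]
grip_width: 0.0358
```

```bash
python3 go.py m 25 260 0 -0.275 0.007 0.83 m 25 262 -155 -0.275 0.007 0.83  555.5 250.3 10 93; python3 - <<'E'
from h import *
t=cam("top");s=cam("side")
for p in(t,s): print([(round(d["conf"],2),rect(p,d["region"],.002)) for d in env.regions_of(p,"shim1_mid")],[(round(d["conf"],2),rect(p,d["region"],.008)) for d in env.regions_of(p,"spacer1_mid")])
E
```

```text
t 10.45 cmd [556. 250.  80.] meas-cmd [-0.6 -3.4  7.6] rot err deg [-0.   0.1 -0.2] F [-0.  -0.5  1.3] w 35.8 q [ 12.  27. -48.  97.  22.  66. -40.]
meas in nest [ -34.3  448.2 -131. ]
GO shift [ -0.5   0.3 -70. ] turn [-0.    -0.     0.013] rows 1.4
[(0.8, (555.4, 245.3, 80.0, 34.6, 4.4))] [(0.86, (562.7, 72.9, 82.5, 46.3, 29.2)), (0.83, (354.8, -79.3, 82.7, 47.6, 29.6))]
[] [(0.83, (410.6, 247.4, 79.0, 50.4, 24.2)), (0.57, (538.3, 61.6, 51.8, 27.1, -66.7))]
```

Request:
{"method": "apply_moves", "body": {
  "targets": [
    [[0,3,-40],[0,0,0.015]],
    [[0,3,-65],[0,0,0.015]],
    [[0,3,-65],[0,0,0.015]],
    [[0,3,-65],[0,0,0.015]],
    [[0,3,-65],[0,0,0.015]]
  ]
}}

```text
time_s: 11.25
tool_pos: [0.5567, 0.2523, 0.0254]
tool_rot: [179.8, -0.1, 93.1]
force: [-0.0, 0.4, 0.7]
grip_width: 0.0361
```

Request:
{"method": "apply_moves", "body": {
  "targets": [
    [[0,0,-4],[0,0,0]],
    [[0,0,-8],[0,0,0]],
    [[0,0,-8],[0,0,0]]
  ]
}}

```text
time_s: 11.55
tool_pos: [0.5552, 0.2512, 0.015]
tool_rot: [-180.0, 0.0, 93.1]
force: [0.1, -0.5, 0.7]
grip_width: 0.0361
```

Request:
{"method": "apply_moves", "body": {
  "targets": [
    [[0,0,-3],[0,0,0]],
    [[0,0,-3],[0,0,0]],
    [[0,0,-3],[0,0,0]]
  ]
}}

```text
time_s: 11.85
tool_pos: [0.5552, 0.2515, 0.0121]
tool_rot: [-180.0, 0.0, 93.1]
force: [0.3, 0.1, 0.2]
grip_width: 0.0358
```

Request:
{"method": "apply_moves", "body": {
  "targets": [
    [[0,0,-3],[0,0,0]],
    [[0,0,-3],[0,0,0]],
    [[0,0,-3],[0,0,0]]
  ]
}}

```text
time_s: 12.15
tool_pos: [0.5552, 0.2515, 0.0091]
tool_rot: [-180.0, 0.0, 93.1]
force: [1.0, 1.0, -0.3]
grip_width: 0.0361
```

Request:
{"method": "apply_moves", "body": {
  "targets": [
    [[0,0,-3],[0,0,0]],
    [[0,0,-5],[0,0,0]],
    [[0,0,-5],[0,0,0]]
  ]
}}

```text
time_s: 12.45
tool_pos: [0.555, 0.2513, 0.0037]
tool_rot: [-180.0, 0.0, 93.1]
force: [-0.7, 0.4, -0.5]
grip_width: 0.0357
```

Request:
{"method": "apply_moves", "body": {
  "targets": [
    [[0,0,-2],[0,0,0]],
    [[0,0,-2],[0,0,0]],
    [[0,0,-2],[0,0,0]]
  ]
}}

```text
time_s: 12.75
tool_pos: [0.5556, 0.2518, 0.0025]
tool_rot: [180.0, -0.0, 93.1]
force: [0.7, 0.7, 1.7]
grip_width: 0.036
```

Request:
{"method": "apply_moves", "body": {
  "targets": [
    [[0,0,-2],[0,0,0]],
    [[0,0,-2],[0,0,0]],
    [[0,0,-2],[0,0,0]]
  ]
}}

```text
time_s: 13.05
tool_pos: [0.5564, 0.2522, 0.0024]
tool_rot: [179.9, -0.0, 93.1]
force: [-1.8, -0.4, 13.0]
grip_width: 0.0363
```

Request:
{"method": "apply_moves", "body": {
  "targets": [
    [[0,0,-2],[0,0,0]],
    [[0,0,-2],[0,0,0]],
    [[0,0,-2],[0,0,0]]
  ]
}}

```text
time_s: 13.35
tool_pos: [0.5573, 0.2529, 0.0024]
tool_rot: [179.8, -0.0, 93.1]
force: [-3.8, -2.8, 23.2]
grip_width: 0.0359
```

Request:
{"method": "apply_moves", "body": {
  "targets": [
    [[0,6,0],[0,0,0]],
    [[0,14,0],[0,0,0]],
    [[0,22,0],[0,0,0]],
    [[0,30,0],[0,0,0]],
    [[0,36,0],[0,0,0]],
    [[0,40,0],[0,0,0]],
    [[0,40,0],[0,0,0]]
  ]
}}

```text
time_s: 14.05
tool_pos: [0.559, 0.293, 0.0025]
tool_rot: [179.6, -0.1, 93.1]
force: [0.8, -1.4, 18.6]
grip_width: 0.0362
```

```bash
python3 - <<'E'
from h import *
st();t=cam("top");s=cam("side")
for p in(t,s): print([(round(d["conf"],2),rect(p,d["region"],.002)) for d in env.regions_of(p,"shim1_mid")])
save(s,"f2.png",(220,290,320,390),4);save(t,"f1.png",(110,200,210,300),4);cv2.imwrite("pics/f.png",np.hstack([cv2.imread("pics/f1.png"),cv2.imread("pics/f2.png")]))
E
```

```text
t 14.05 pos [0.559  0.293  0.0025] rot [ 1.7958e+02 -8.0000e-02  9.3110e+01] F [ 0.8 -1.4 18.6] w 0.03621542585077893 q [  4.6  34.6 -44.9  97.4  28.   59.3 -46.6]
[(0.55, (555.3, 267.3, 82.2, 35.2, 1.6))]
[(0.51, (530.3, 286.0, 42.6, 23.1, 81.5))]
```

View pics/f.png

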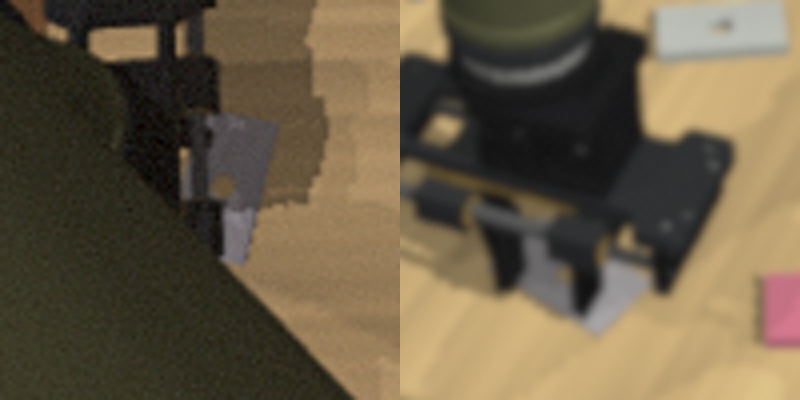

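Request:
{"method": "apply_moves", "body": {
  "targets": [
    [[0,0,20],[0,0,0]],
    [[0,0,60],[0,0,0]],
    [[0,-50,100],[0,0,0]],
    [[0,-90,120],[0,0,0]],
    [[0,-130,120],[0,0,0]],
    [[0,-130,120],[0,0,0]]
  ],
  "hand": 60
}}

```text
time_s: 14.85
tool_pos: [0.5576, 0.1519, 0.1186]
tool_rot: [179.9, 0.4, 92.5]
force: [0.5, -1.4, -0.6]
grip_width: 0.0593
```

```bash
python3 - <<'E'
from h import *
st();t=cam("top");s=cam("side")
for p in(t,s): print([(round(d["conf"],2),rect(p,d["region"],.002)) for d in env.regions_of(p,"shim1_mid")])
im=t["image"].astype(int);l,tt,r,b=135,215,200,290
m=np.zeros(im.shape[:2],bool);sub=im[tt:b,l:r];m[tt:b,l:r]=(sub[:,:,0]-sub[:,:,2]<22)&(sub.min(2)>60);print(rect(t,m,.002),m.sum())
save(s,"g2.png",(220,290,320,390),4);save(t,"g1.png",(110,200,210,300),4);cv2.imwrite("pics/g.png",np.hstack([cv2.imread("pics/g1.png"),cv2.imread("pics/g2.png")]))
E
```

```text
t 14.85 pos [0.5576 0.1519 0.1186] rot [179.92   0.37  92.45] F [ 0.5 -1.4 -0.6] w 0.05927143445113319 q [ 23.4  20.8 -49.6  99.6  17.4  67.6 -28.7]
[(0.53, (551.9, -225.6, 166.0, 120.9, -10.0))]
[(0.55, (557.3, 279.1, 79.8, 46.4, -12.5))]Traceback (most recent call last):
  File "<stdin>", line 5, in <module>
  File "h.py", line 17, in rect
    c=max(cv2.findContours(reg.astype(np.uint8),cv2.RETR_EXTERNAL,cv2.CHAIN_APPROX_NONE)[0],key=cv2.contourArea)[:,0]
      ~~~^^^^^^^^^^^^^^^^^^^^^^^^^^^^^^^^^^^^^^^^^^^^^^^^^^^^^^^^^^^^^^^^^^^^^^^^^^^^^^^^^^^^^^^^^^^^^^^^^^^^^^^
ValueError: max() iterable argument is empty
```

Request:
{"method": "apply_moves", "body": {
  "targets": [
    [[0,60,0],[0,0,0.65]],
    [[0,60,0],[0,0,0.65]],
    [[0,60,0],[0,0,0.65]],
    [[0,60,0],[0,0,0.65]],
    [[0,60,0],[0,0,0.65]],
    [[0,60,0],[0,0,0.65]]
  ],
  "hand": 62
}}

```text
time_s: 15.65
tool_pos: [0.5543, 0.2238, 0.1177]
tool_rot: [-180.0, -0.1, 130.6]
force: [-0.2, -0.5, 0.5]
grip_width: 0.0621
```

Request:
{"method": "apply_moves", "body": {
  "targets": [
    [[0,67,-70],[0,0,0.66]],
    [[0,67,-70],[0,0,0.66]],
    [[0,67,-70],[0,0,0.66]],
    [[0,67,-70],[0,0,0.66]],
    [[0,67,-70],[0,0,0.66]],
    [[0,67,-70],[0,0,0.66]],
    [[0,67,-70],[0,0,0.66]]
  ]
}}

```text
time_s: 16.35
tool_pos: [0.5549, 0.2893, 0.048]
tool_rot: [180.0, -0.0, 168.1]
force: [1.0, -0.7, -0.0]
grip_width: 0.0618
```

```bash
sed -i 's/^    np.save("cmd.npy".*$//; s/^    q=(mp-NO)/    p,r=mp,mr\n    q=(mp-NO)/' go.py; python3 go.py 557 279 10 167.5
```

```text
t 16.35 cmd [556. 250.  80.] meas-cmd [ -1.1  39.3 -32. ] rot err deg [ 0.  -0.  75.9] F [ 1.  -0.7 -0. ] w 61.8 q [ 15.  38. -60.  96.  35.  67.  24.]
meas in nest [ -53.9  475.5 -178.7]
GO shift [  2.1 -10.3 -38. ] turn [-0.    -0.    -0.011] rows 0.8
```

Request:
{"method": "apply_moves", "body": {
  "targets": [
    [[2,-10,0],[0,0,-0.01]],
    [[2,-10,-20],[0,0,-0.01]],
    [[2,-10,-38],[0,0,-0.01]],
    [[2,-10,-43],[0,0,-0.01]],
    [[2,-10,-43],[0,0,-0.01]],
    [[2,-10,-43],[0,0,-0.01]]
  ]
}}

```text
time_s: 16.95
tool_pos: [0.5572, 0.2789, 0.0052]
tool_rot: [180.0, -0.0, 167.6]
force: [0.5, 0.6, 0.5]
grip_width: 0.0619
```

Request:
{"method": "apply_moves", "body": {
  "targets": [
    [[0,0,-2],[0,0,0]],
    [[0,0,-4],[0,0,0]],
    [[0,0,-4],[0,0,0]]
  ]
}}

```text
time_s: 17.25
tool_pos: [0.5574, 0.2785, 0.0012]
tool_rot: [-180.0, 0.0, 167.6]
force: [0.8, 0.2, 0.1]
grip_width: 0.0618
```

```bash
python3 go.py 557 279 0 167.5
```

```text
t 17.25 cmd [556. 250.  80.] meas-cmd [  1.4  28.5 -78.8] rot err deg [-0.  -0.  75.3] F [0.8 0.2 0.1] w 61.8 q [ 14.  40. -58.  98.  38.  63.  22.]
meas in nest [ -65.6  449.7 -217.6]
GO shift [-0.4  0.5 -1.2] turn [ 0.     0.    -0.002] rows 0.0
```

Lower 1 mm to the bench and close lightly.

Request:
{"method": "apply_moves", "body": {
  "targets": [
    [[0,0,-1],[0,0,0]],
    [[0,0,-1],[0,0,0]]
  ]
}}

```text
time_s: 17.45
tool_pos: [0.5575, 0.2786, 0.0005]
tool_rot: [180.0, 0.0, 167.6]
force: [-0.1, 0.3, 2.3]
grip_width: 0.0618
```

Request:
{"method": "apply_moves", "body": {
  "targets": [
    [[0,0,0],[0,0,0]],
    [[0,0,0],[0,0,0]],
    [[0,0,0],[0,0,0]],
    [[0,0,0],[0,0,0]],
    [[0,0,0],[0,0,0]],
    [[0,0,0],[0,0,0]]
  ],
  "hand": 43,
  "squeeze": 4
}}

```text
time_s: 18.05
tool_pos: [0.5576, 0.2787, 0.0005]
tool_rot: [180.0, 0.0, 167.6]
force: [0.2, -0.3, 4.9]
grip_width: 0.0436
```

Request:
{"method": "apply_moves", "body": {
  "targets": [
    [[0,0,0],[0,0,0]],
    [[0,0,0],[0,0,0]],
    [[0,0,0],[0,0,0]]
  ],
  "hand": 40,
  "squeeze": 8
}}

```text
time_s: 18.35
tool_pos: [0.5576, 0.2787, 0.0005]
tool_rot: [180.0, 0.0, 167.6]
force: [-0.3, 0.7, 5.0]
grip_width: 0.0434
```

```bash
python3 - <<'E'
from h import *
st();t=cam("top");s=cam("side")
for p in(t,s): print([(round(d["conf"],2),rect(p,d["region"],.002)) for d in env.regions_of(p,"shim1_mid")])
save(s,"g2.png",(220,290,320,390),4);save(t,"g1.png",(110,200,210,300),4);cv2.imwrite("pics/g.png",np.hstack([cv2.imread("pics/g1.png"),cv2.imread("pics/g2.png")]))
E
```

```text
t 18.35 pos [5.576e-01 2.787e-01 5.000e-04] rot [1.7998e+02 3.0000e-02 1.6761e+02] F [-0.3  0.7  5. ] w 0.04339630252217764 q [ 14.4  40.5 -57.7  98.   37.9  63.3  22.4]
[]
[(0.74, (544.6, 282.5, 53.5, 45.9, -12.5)), (0.69, (540.4, -416.1, 89.2, 38.4, -33.4)), (0.19, (776.8, 198.7, 166.5, 80.1, -42.5))]
```

View pics/g.png

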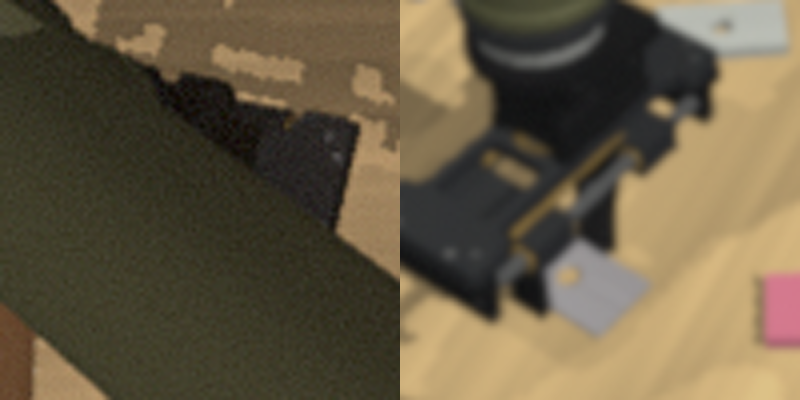

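Request:
{"method": "apply_moves", "body": {
  "targets": [
    [[0,0,0],[0,0,0]],
    [[0,0,0],[0,0,0]],
    [[0,0,2],[0,0,0]],
    [[0,0,5],[0,0,0]],
    [[0,0,10],[0,0,0]],
    [[0,0,14],[0,0,0]],
    [[0,0,14],[0,0,0]]
  ],
  "hand": 36,
  "squeeze": 25
}}

```text
time_s: 19.25
tool_pos: [0.5577, 0.2788, 0.0149]
tool_rot: [180.0, 0.0, 167.6]
force: [0.2, 1.0, -1.2]
grip_width: 0.0426
```

```bash
python3 - <<'E'
from h import *
st();s=cam("side")
for z in(.002,.014): print([(round(d["conf"],2),np.round(d["rect"]),rect(s,d["region"],z)) for d in env.regions_of(s,"shim1_mid")])
E
```

```text
t 19.25 pos [0.5577 0.2788 0.0149] rot [1.7997e+02 4.0000e-02 1.6761e+02] F [ 0.2  1.  -1.2] w 0.042638213268020024 q [ 14.9  39.5 -58.5  97.5  37.   64.4  23. ]
[(0.76, array([258., 345., 283., 367.]), (548.9, 272.3, 51.2, 43.8, -8.6))]
[(0.76, array([258., 345., 283., 367.]), (543.2, 281.1, 50.5, 43.1, -8.6))]
```

Request:
{"method": "apply_moves", "body": {
  "targets": [
    [[0,0,-8],[0,0,0]],
    [[0,0,-14],[0,0,0]],
    [[0,0,-14],[0,0,0]],
    [[0,0,-14],[0,0,0]]
  ]
}}

```text
time_s: 19.8
tool_pos: [0.5573, 0.2786, 0.0005]
tool_rot: [-180.0, 0.0, 167.6]
force: [-2.3, -1.9, 6.1]
grip_width: 0.043
```

Request:
{"method": "apply_moves", "body": {
  "targets": [
    [[0,0,0],[0,0,0]],
    [[0,0,0],[0,0,0]],
    [[0,0,3],[0,0,0]],
    [[-12,3,3],[0,0,0]],
    [[-26,6,3],[0,0,0]],
    [[-26,6,3],[0,0,0]],
    [[-26,6,0],[0,0,0]],
    [[-26,6,0],[0,0,0]]
  ],
  "hand": 62
}}

```text
time_s: 20.6
tool_pos: [0.5311, 0.285, 0.0005]
tool_rot: [180.0, -0.0, 167.6]
force: [-2.1, -0.3, 4.5]
grip_width: 0.0623
```

Request:
{"method": "apply_moves", "body": {
  "targets": [
    [[0,0,0],[0,0,0]],
    [[0,0,0],[0,0,0]]
  ]
}}

```text
time_s: 20.8
tool_pos: [0.5311, 0.285, 0.0005]
tool_rot: [180.0, -0.0, 167.6]
force: [-2.5, 1.1, 6.0]
grip_width: 0.0621
```

Request:
{"method": "apply_moves", "body": {
  "targets": [
    [[0,0,0],[0,0,0]],
    [[0,0,0],[0,0,0]],
    [[0,0,0],[0,0,0]],
    [[0,0,0],[0,0,0]],
    [[0,0,0],[0,0,0]]
  ],
  "hand": 36,
  "squeeze": 8
}}

```text
time_s: 21.3
tool_pos: [0.5322, 0.2844, 0.0005]
tool_rot: [180.0, 0.1, 167.6]
force: [0.3, 0.0, 5.0]
grip_width: 0.0435
```

Request:
{"method": "apply_moves", "body": {
  "targets": [
    [[0,0,0],[0,0,0]],
    [[0,0,0],[0,0,0]],
    [[0,0,2],[0,0,0]],
    [[0,0,6],[0,0,0]],
    [[0,0,12],[0,0,0]],
    [[0,0,20],[0,0,0]],
    [[0,0,20],[0,0,0]]
  ],
  "squeeze": 35
}}

```text
time_s: 22.0
tool_pos: [0.5321, 0.2851, 0.0216]
tool_rot: [179.9, 0.1, 167.6]
force: [0.5, 0.2, -0.9]
grip_width: 0.0423
```

```bash
python3 go.py n 40 6 80 0; python3 - <<'E'
from h import *
s=cam("side")
for z in(.002,.022): print([(round(d["conf"],2),np.round(d["rect"]),rect(s,d["region"],z)) for d in env.regions_of(s,"shim1_mid")])
save(s,"g3.png",(220,280,340,380),6)
E
```

```text
t 22.0 cmd [556. 250.  80.] meas-cmd [-23.9  35.1 -58.4] rot err deg [-0.  -0.1 75.3] F [ 0.5  0.2 -0.9] w 42.3 q [ 16.  37. -60. 100.  36.  64.  21.]
meas in nest [ -83.4  462.1 -192.6]
GO shift [   6.7 -529.7  130.3] turn [ 0.591  0.434 -2.925] rows 20.1
[(0.73, array([266., 349., 280., 367.]), (538.9, 270.0, 41.3, 23.4, 78.0))]
[(0.73, array([266., 349., 280., 367.]), (529.7, 284.8, 40.2, 22.8, 78.0))]
```

View pics/g3.png

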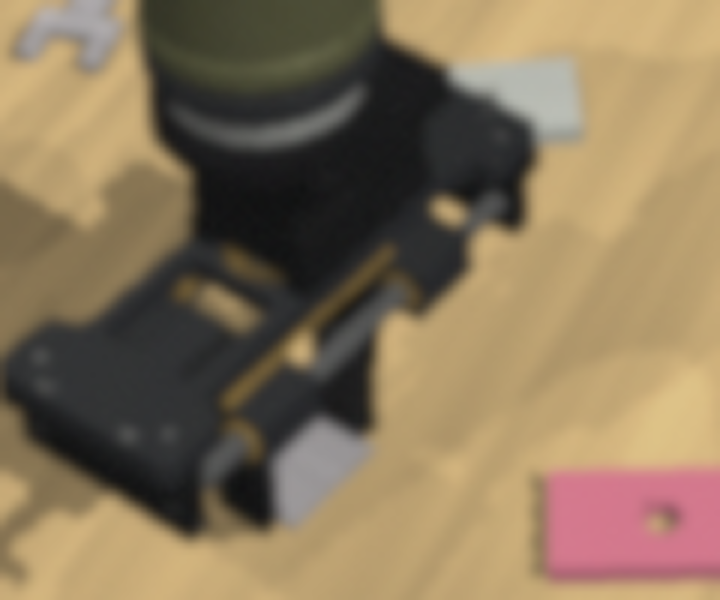

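Request:
{"method": "apply_moves", "body": {
  "targets": [
    [[0,0,40],[0,0,0]],
    [[0,-100,140],[0.197,0.145,-0.975]],
    [[0,-100,140],[0.197,0.145,-0.975]],
    [[0,-100,140],[0.197,0.145,-0.975]],
    [[0,-100,140],[0.197,0.145,-0.975]],
    [[0,-100,140],[0.197,0.145,-0.975]],
    [[0,-100,140],[0.197,0.145,-0.975]],
    [[0,-100,140],[0.197,0.145,-0.975]]
  ]
}}

```text
time_s: 22.95
tool_pos: [0.5314, 0.1836, 0.1599]
tool_rot: [176.9, -13.1, 111.5]
force: [0.1, 0.5, 0.0]
grip_width: 0.0423
```

Request:
{"method": "apply_moves", "body": {
  "targets": [
    [[0,-200,0],[0.197,0.145,-0.975]],
    [[0,-200,0],[0.197,0.145,-0.975]],
    [[0,-200,0],[0.197,0.145,-0.975]],
    [[0,-200,0],[0.197,0.145,-0.975]],
    [[0,-200,0],[0.197,0.145,-0.975]],
    [[0,-200,0],[0.197,0.145,-0.975]],
    [[0,-200,0],[0.197,0.145,-0.975]],
    [[0,-200,0],[0.197,0.145,-0.975]]
  ]
}}

```text
time_s: 23.75
tool_pos: [0.5303, -0.0162, 0.1595]
tool_rot: [-173.2, -22.7, 52.6]
force: [-0.9, 0.5, -0.4]
grip_width: 0.0421
```

Request:
{"method": "apply_moves", "body": {
  "targets": [
    [[0,-200,0],[0.197,0.145,-0.975]],
    [[0,-200,0],[0.197,0.145,-0.975]],
    [[0,-200,0],[0.197,0.145,-0.975]],
    [[0,-200,0],[0.197,0.145,-0.975]],
    [[0,-200,0],[0.197,0.145,-0.975]],
    [[0,-200,0],[0.197,0.145,-0.975]],
    [[0,-200,0],[0.197,0.145,-0.975]],
    [[0,-200,0],[0.197,0.145,-0.975]]
  ]
}}

```text
time_s: 24.55
tool_pos: [0.5309, -0.2146, 0.1599]
tool_rot: [-159.4, -19.4, -8.3]
force: [0.2, -0.5, 0.1]
grip_width: 0.042
```

```bash
python3 go.py n 40 6 80 0 n 40 6 14 0
```

```text
t 24.55 cmd [556. 250.  80.] meas-cmd [ -25.1 -464.6   79.9] rot err deg [ 31.6  -0.7 -94.9] F [ 0.2 -0.5  0.1] w 42.0 q [ 75.  10. -42. 108. -24.  58. -49.]
meas in nest [31.2 36.7 80.8]
GO shift [  7.8 -29.9  -7.9] turn [-0.001  0.001 -0.003] rows 0.6
GO shift [ 23.7  19.9 -58.3] turn [0. 0. 0.] rows 1.3
```

Request:
{"method": "apply_moves", "body": {
  "targets": [
    [[8,-30,-8],[0,0,0]],
    [[8,-30,-8],[0,0,0]],
    [[20,-20,-38],[0,0,0]],
    [[28,-13,-56],[0,0,0]],
    [[32,-10,-67],[0,0,0]],
    [[32,-10,-67],[0,0,0]],
    [[32,-10,-67],[0,0,0]]
  ]
}}

```text
time_s: 25.25
tool_pos: [0.5636, -0.2258, 0.0937]
tool_rot: [-159.3, -19.5, -8.5]
force: [-0.2, 0.7, 0.6]
grip_width: 0.0422
```

```bash
python3 go.py n 40 6 13 0 n 40 6 180 0
```

```text
t 25.25 cmd [556. 250.  80.] meas-cmd [   7.6 -475.8   13.7] rot err deg [ 31.7  -0.8 -95. ] F [-0.2  0.7  0.6] w 42.2 q [ 71.  19. -41. 108. -19.  50. -51.]
meas in nest [41.3  5.  14. ]
GO shift [-0.9  1.4 -0.9] turn [-0.001  0.002 -0.001] rows 0.0
GO shift [-60.  -50.4 147.5] turn [0. 0. 0.] rows 3.3
```

Request:
{"method": "apply_moves", "body": {
  "targets": [
    [[0,0,0],[0,0,0]],
    [[0,0,0],[0,0,0]],
    [[0,0,0],[0,0,0]],
    [[0,0,0],[0,0,0]],
    [[0,0,0],[0,0,0]]
  ],
  "hand": 58
}}

```text
time_s: 25.75
tool_pos: [0.5633, -0.2257, 0.0934]
tool_rot: [-159.3, -19.5, -8.5]
force: [0.3, -0.1, 0.4]
grip_width: 0.0577
```

Request:
{"method": "apply_moves", "body": {
  "targets": [
    [[-12,-10,30],[0,0,0]],
    [[-25,-21,62],[0,0,0]],
    [[-43,-36,105],[0,0,0]],
    [[-60,-50,148],[0,0,0]],
    [[-60,50,148],[0,0,0]],
    [[-60,100,148],[0,0,0]],
    [[-60,100,148],[0,0,0]]
  ]
}}

```text
time_s: 26.45
tool_pos: [0.5034, -0.1241, 0.2415]
tool_rot: [-159.3, -19.5, -8.6]
force: [1.1, 0.2, 1.0]
grip_width: 0.0581
```

```bash
python3 go.py 587 86 60 29.2 n 40 6 80 0; python3 - <<'E'
from h import *
from go import *
t=cam("top");save(t,"e1.png",(350,190,440,290),5);s=cam("side");save(s,"e2.png",(300,180,380,260),5)
a,b=cv2.imread("pics/e1.png"),cv2.imread("pics/e2.png");cv2.imwrite("pics/e3.png",np.hstack([a[50:450,:400],b[:400,:400]]))
for p in(t,s): print([(round(d["conf"],2),rect(p,d["region"],.008)) for d in env.regions_of(p,"spacer1_mid")])
im=t["image"].astype(int)
for l,tt,r,b in[(455,220,500,275),(235,212,285,272)]:
    m=np.zeros(im.shape[:2],bool);sub=im[tt:b,l:r];m[tt:b,l:r]=(sub[:,:,0]-sub[:,:,2]<28)&(sub.min(2)>70)
    print(rect(t,m,.008) if m.any() else 0,m.sum())
E
```

```text
t 26.45 cmd [556. 250.  80.] meas-cmd [ -52.6 -374.1  161.5] rot err deg [ 31.7  -0.8 -95.1] F [1.1 0.2 1. ] w 58.1 q [ 78.  -7. -45. 112. -35.  68. -50.]
meas in nest [ 20.  148.5 135.5]
GO shift [  83.6  210.1 -181.5] turn [-0.418  0.271  0.585] rows 5.8
GO shift [ -48.3 -330.6   91.9] turn [ 0.416 -0.269 -0.584] rows 6.9
[(0.91, (562.4, 71.8, 80.9, 44.1, 29.2)), (0.84, (354.5, -79.5, 78.3, 43.8, 30.0))]
[(0.96, (410.7, 247.5, 78.8, 50.2, 24.2)), (0.73, (353.9, -75.7, 85.2, 52.5, 29.7)), (0.68, (562.3, 75.5, 79.1, 51.9, 29.2)), (0.54, (537.4, -524.3, 104.0, 55.4, 11.9))]
(542.1, -404.3, 81.9, 45.4, -24.5) 744
(562.4, 70.8, 81.0, 44.6, 29.2) 724
```

View pics/e3.png

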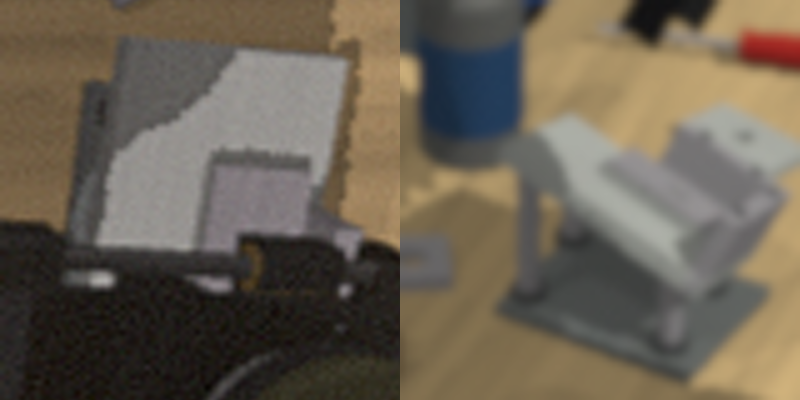

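Request:
{"method": "apply_moves", "body": {
  "targets": [
    [[84,210,-80],[-0.418,0.271,0.585]],
    [[84,210,-80],[-0.418,0.271,0.585]],
    [[84,210,-80],[-0.418,0.271,0.585]],
    [[84,210,-80],[-0.418,0.271,0.585]],
    [[84,210,-80],[-0.418,0.271,0.585]],
    [[84,210,-80],[-0.418,0.271,0.585]],
    [[84,210,-180],[-0.418,0.271,0.585]],
    [[84,210,-180],[-0.418,0.271,0.585]]
  ],
  "hand": 65
}}

```text
time_s: 27.45
tool_pos: [0.5894, 0.0854, 0.0596]
tool_rot: [-179.9, -0.1, 29.3]
force: [0.2, -2.4, -1.1]
grip_width: 0.0651
```

Request:
{"method": "apply_moves", "body": {
  "targets": [
    [[0,0,0],[0,0,0]],
    [[0,0,0],[0,0,0]]
  ]
}}

```text
time_s: 27.65
tool_pos: [0.5875, 0.0836, 0.0608]
tool_rot: [-179.8, 0.1, 29.1]
force: [0.4, -0.5, 0.9]
grip_width: 0.065
```

```bash
python3 go.py 587 85 2 29.2
```

```text
t 27.65 cmd [556. 250.  80.] meas-cmd [  31.5 -166.4  -19.2] rot err deg [ -0.1   0.2 -63.1] F [ 0.4 -0.5  0.9] w 65.0 q [ 34.  30. -56. 100.  28.  65. -92.]
meas in nest [   9.5  286.4 -117.1]
GO shift [ -0.5   1.4 -58.8] turn [-0.001 -0.003  0.001] rows 1.2
```

Request:
{"method": "apply_moves", "body": {
  "targets": [
    [[0,1,-25],[0,0,0]],
    [[0,1,-45],[0,0,0]],
    [[0,1,-55],[0,0,0]],
    [[0,1,-58],[0,0,0]],
    [[0,1,-58],[0,0,0]],
    [[0,1,-58],[0,0,0]]
  ]
}}

```text
time_s: 28.25
tool_pos: [0.5885, 0.0856, 0.0048]
tool_rot: [180.0, -0.1, 29.2]
force: [0.4, 0.9, 0.4]
grip_width: 0.0649
```

Request:
{"method": "apply_moves", "body": {
  "targets": [
    [[0,0,0],[0,0,0]],
    [[0,0,0],[0,0,0]],
    [[0,0,0],[0,0,0]],
    [[0,0,0],[0,0,0]],
    [[0,0,0],[0,0,0]],
    [[0,0,0],[0,0,0]]
  ],
  "hand": 30,
  "squeeze": 35
}}

```text
time_s: 28.85
tool_pos: [0.5874, 0.0855, 0.0034]
tool_rot: [-180.0, 0.1, 29.3]
force: [-0.4, -0.2, 2.2]
grip_width: 0.0431
```

Request:
{"method": "apply_moves", "body": {
  "targets": [
    [[0,0,40],[0,0,0]],
    [[0,0,90],[0,0,0]],
    [[0,0,140],[0,0,0]],
    [[0,0,150],[0,0,0]],
    [[0,0,150],[0,0,0]]
  ]
}}

```text
time_s: 29.35
tool_pos: [0.5886, 0.0858, 0.1551]
tool_rot: [179.9, -0.1, 29.2]
force: [0.2, -0.1, -1.3]
grip_width: 0.0431
```

```bash
python3 go.py n 40 5 90 0
```

```text
t 29.35 cmd [556. 250.  80.] meas-cmd [  32.6 -164.2   75.1] rot err deg [  0.1  -0.2 -63. ] F [ 0.2 -0.1 -1.3] w 43.1 q [ 37.  25. -60.  95.  22.  73. -88.]
meas in nest [ 41.5 319.8 -34.8]
GO shift [ -53.5 -334.4    5.3] turn [ 0.417 -0.266 -0.584] rows 6.8
```

Request:
{"method": "apply_moves", "body": {
  "targets": [
    [[-53,-334,10],[0.417,-0.266,-0.584]],
    [[-53,-334,10],[0.417,-0.266,-0.584]],
    [[-53,-334,10],[0.417,-0.266,-0.584]],
    [[-53,-334,10],[0.417,-0.266,-0.584]],
    [[-53,-334,10],[0.417,-0.266,-0.584]],
    [[-53,-334,10],[0.417,-0.266,-0.584]],
    [[-53,-334,10],[0.417,-0.266,-0.584]],
    [[-53,-334,10],[0.417,-0.266,-0.584]]
  ]
}}

```text
time_s: 30.15
tool_pos: [0.5305, -0.2576, 0.1599]
tool_rot: [-159.3, -19.0, -9.2]
force: [0.6, -0.4, -0.4]
grip_width: 0.0434
```

Request:
{"method": "apply_moves", "body": {
  "targets": [
    [[0,0,0],[0,0,0]],
    [[0,0,0],[0,0,0]],
    [[0,0,0],[0,0,0]]
  ]
}}

```text
time_s: 30.45
tool_pos: [0.5346, -0.2452, 0.1626]
tool_rot: [-159.3, -19.1, -8.2]
force: [-0.4, -0.2, -1.0]
grip_width: 0.0434
```

```bash
python3 go.py n 40 5 17 0
```

```text
t 30.45 cmd [556. 250.  80.] meas-cmd [ -21.4 -495.2   82.6] rot err deg [ 31.5  -0.3 -94.8] F [-0.4 -0.2 -1. ] w 43.4 q [ 92.  19. -61. 104. -12.  58. -56.]
meas in nest [39.8  8.9 91.1]
GO shift [ 26.7  18.7 -66.6] turn [-0.003 -0.004 -0.007] rows 1.5
```

Request:
{"method": "apply_moves", "body": {
  "targets": [
    [[12,9,-30],[0,0,0]],
    [[19,13,-48],[0,0,0]],
    [[24,17,-60],[0,0,0]],
    [[27,19,-67],[0,0,0]],
    [[27,19,-67],[0,0,0]],
    [[27,19,-67],[0,0,0]]
  ]
}}

```text
time_s: 31.05
tool_pos: [0.5617, -0.2295, 0.0968]
tool_rot: [-159.4, -19.2, -8.4]
force: [-0.4, -0.3, 0.1]
grip_width: 0.0434
```

```bash
python3 go.py n 40 5 17 0
```

```text
t 31.05 cmd [556. 250.  80.] meas-cmd [   5.7 -479.5   16.8] rot err deg [ 31.5  -0.5 -95. ] F [-0.4 -0.3  0.1] w 43.4 q [ 84.  25. -58. 107.  -7.  50. -60.]
meas in nest [41.1  2.5 18.6]
GO shift [-0.4  3.  -0.9] turn [-0.001 -0.002 -0.003] rows 0.1
```

Request:
{"method": "apply_moves", "body": {
  "targets": [
    [[0,3,-1],[0,0,0]],
    [[0,3,-1],[0,0,0]],
    [[0,3,-1],[0,0,0]]
  ]
}}

```text
time_s: 31.35
tool_pos: [0.5613, -0.2268, 0.0955]
tool_rot: [-159.4, -19.2, -8.4]
force: [0.2, -0.5, -1.4]
grip_width: 0.0432
```

Request:
{"method": "apply_moves", "body": {
  "targets": [
    [[0,0,0],[0,0,0]],
    [[0,0,0],[0,0,0]],
    [[0,0,0],[0,0,0]],
    [[0,0,0],[0,0,0]],
    [[0,0,0],[0,0,0]]
  ],
  "hand": 58
}}

```text
time_s: 31.85
tool_pos: [0.5614, -0.2265, 0.0952]
tool_rot: [-159.3, -19.2, -8.4]
force: [-0.3, 0.4, -0.6]
grip_width: 0.0578
```

Request:
{"method": "apply_moves", "body": {
  "targets": [
    [[-12,-10,30],[0,0,0]],
    [[-25,-21,62],[0,0,0]],
    [[-43,-36,105],[0,0,0]],
    [[-60,-50,148],[0,0,0]],
    [[-60,-100,148],[0,0,0]],
    [[-60,-140,148],[0,0,0]],
    [[-60,-140,148],[0,0,0]]
  ]
}}

```text
time_s: 32.55
tool_pos: [0.4991, -0.3749, 0.2423]
tool_rot: [-159.4, -19.2, -9.0]
force: [-0.7, 0.3, 0.1]
grip_width: 0.058
```

```bash
python3 - <<'E'
from h import *
from go import *
t=cam("top");s=cam("side")
for p in(t,s): print([(round(d["conf"],2),rect(p,d["region"],.008)) for d in env.regions_of(p,"spacer1_mid")])
im=t["image"].astype(int)
for l,tt,r,b in[(455,220,500,275)]:
    m=np.zeros(im.shape[:2],bool);sub=im[tt:b,l:r];m[tt:b,l:r]=(sub[:,:,0]-sub[:,:,2]<28)&(sub.min(2)>70)
    print(rect(t,m,.008) if m.any() else 0,m.sum())
E
python3 go.py 567.5 -416 60 -24.3
```

```text
[(0.84, (411.2, 243.2, 84.8, 47.1, 27.5)), (0.76, (354.7, -79.3, 80.5, 42.4, 29.4)), (0.63, (532.3, -236.4, 87.8, 45.5, -11.7)), (0.22, (552.4, -225.1, 166.9, 118.7, -10.0))]
[(0.89, (354.5, -75.4, 84.1, 53.7, 30.0)), (0.75, (410.6, 247.5, 79.0, 50.3, 24.2)), (0.6, (569.0, -335.8, 108.5, 38.7, -29.4))]
(542.0, -404.9, 82.3, 46.5, -24.5) 751
t 32.75 cmd [556. 250.  80.] meas-cmd [ -54.1 -614.6  163.2] rot err deg [ 31.5  -0.4 -94.9] F [0.3 0.4 0.1] w 57.9 q [ 96.  23. -59.  90.  -8.  73. -53.]
meas in nest [ 52.7 -77.8 210. ]
GO shift [  65.6  -51.4 -183.2] turn [-0.253  0.42  -0.334] rows 4.0
```

```bash
python3 - <<'E'
from nest import *
print(unproj(s,[[314,214]],0), unproj(t,[[440.7,179]],0))
E
```

```text
[[ 0.6910962  -0.30409078  0.        ]] [[ 0.69856347 -0.33553874  0.        ]]
```

Request:
{"method": "apply_moves", "body": {
  "targets": [
    [[65,-51,-60],[-0.253,0.42,-0.334]],
    [[65,-51,-60],[-0.253,0.42,-0.334]],
    [[65,-51,-60],[-0.253,0.42,-0.334]],
    [[65,-51,-60],[-0.253,0.42,-0.334]],
    [[65,-51,-60],[-0.253,0.42,-0.334]],
    [[65,-51,-60],[-0.253,0.42,-0.334]],
    [[65,-51,-60],[-0.253,0.42,-0.334]]
  ],
  "hand": 65
}}

```text
time_s: 33.45
tool_pos: [0.5651, -0.4185, 0.1833]
tool_rot: [179.9, -0.1, -24.4]
force: [-0.5, -0.3, -0.1]
grip_width: 0.065
```

```bash
python3 go.py 567.5 -416 20 -24.3
```

```text
t 33.45 cmd [556. 250.  80.] meas-cmd [   9.1 -668.5  103.3] rot err deg [-1.000e-01 -2.000e-01 -1.167e+02] F [-0.5 -0.3 -0.1] w 65.0 q [ 62.  31. -41.  76.  20.  79. -93.]
meas in nest [  99.3 -147.   150.8]
GO shift [   2.4    2.5 -163.3] turn [0.003 0.    0.002] rows 3.3
```

Request:
{"method": "apply_moves", "body": {
  "targets": [
    [[2,2,-50],[0,0,0]],
    [[2,2,-100],[0,0,0]],
    [[2,2,-140],[0,0,0]],
    [[2,2,-163],[0,0,0]],
    [[2,2,-163],[0,0,0]],
    [[2,2,-163],[0,0,0]],
    [[2,2,-163],[0,0,0]]
  ]
}}

```text
time_s: 34.15
tool_pos: [0.569, -0.4173, 0.0228]
tool_rot: [179.8, -0.3, -24.5]
force: [-0.1, 0.2, 0.4]
grip_width: 0.0654
```

```bash
python3 go.py 567.5 -416 3 -24.3
```

```text
t 34.15 cmd [556. 250.  80.] meas-cmd [  13.  -667.3  -57.2] rot err deg [   0.    -0.4 -116.7] F [-0.1  0.2  0.4] w 65.4 q [ 60.  39. -38.  85.  25.  65. -96.]
meas in nest [  49.6 -199.     7.3]
GO shift [ -1.5   1.3 -19.8] turn [0.005 0.004 0.003] rows 0.4
```

Request:
{"method": "apply_moves", "body": {
  "targets": [
    [[-1,1,-10],[0,0,0]],
    [[-1,1,-18],[0,0,0]],
    [[-1,1,-20],[0,0,0]],
    [[-1,1,-20],[0,0,0]],
    [[-1,1,-20],[0,0,0]]
  ]
}}

```text
time_s: 34.65
tool_pos: [0.5672, -0.4145, 0.0006]
tool_rot: [179.8, -0.0, -24.4]
force: [-2.5, 0.9, 5.4]
grip_width: 0.0649
```

Request:
{"method": "apply_moves", "body": {
  "targets": [
    [[0,0,0],[0,0,0]],
    [[0,0,0],[0,0,0]],
    [[0,0,0],[0,0,0]],
    [[0,0,0],[0,0,0]],
    [[0,0,0],[0,0,0]],
    [[0,0,0],[0,0,0]]
  ],
  "hand": 30,
  "squeeze": 35
}}

```text
time_s: 35.25
tool_pos: [0.5681, -0.4143, 0.0006]
tool_rot: [179.9, -0.1, -24.4]
force: [1.6, 2.1, 4.4]
grip_width: 0.0437
```

Request:
{"method": "apply_moves", "body": {
  "targets": [
    [[0,0,40],[0,0,0]],
    [[0,0,90],[0,0,0]],
    [[0,0,140],[0,0,0]],
    [[0,0,150],[0,0,0]],
    [[0,0,150],[0,0,0]]
  ]
}}

```text
time_s: 35.75
tool_pos: [0.5674, -0.4162, 0.152]
tool_rot: [179.7, -0.2, -24.5]
force: [-0.3, -0.6, -1.4]
grip_width: 0.0436
```

```bash
python3 go.py n 40 8 90 0
```

```text
t 35.75 cmd [556. 250.  80.] meas-cmd [  11.4 -666.2   72. ] rot err deg [-1.000e-01 -4.000e-01 -1.167e+02] F [-0.3 -0.6 -1.4] w 43.6 q [ 62.  32. -40.  79.  21.  76. -94.]
meas in nest [  90.7 -155.2  121.6]
GO shift [-32.2 170.5   9.4] turn [ 0.253 -0.421  0.335] rows 4.0
```

Request:
{"method": "apply_moves", "body": {
  "targets": [
    [[-10,50,30],[0,0,0]],
    [[-32,170,20],[0.253,-0.421,0.335]],
    [[-32,170,20],[0.253,-0.421,0.335]],
    [[-32,170,20],[0.253,-0.421,0.335]],
    [[-32,170,20],[0.253,-0.421,0.335]],
    [[-32,170,10],[0.253,-0.421,0.335]],
    [[-32,170,10],[0.253,-0.421,0.335]],
    [[-32,170,10],[0.253,-0.421,0.335]]
  ]
}}

```text
time_s: 36.55
tool_pos: [0.5356, -0.2433, 0.1594]
tool_rot: [-159.2, -19.1, -8.4]
force: [0.2, 1.5, 0.1]
grip_width: 0.0433
```

Request:
{"method": "apply_moves", "body": {
  "targets": [
    [[0,0,0],[0,0,0]],
    [[0,0,0],[0,0,0]],
    [[0,0,0],[0,0,0]]
  ]
}}

```text
time_s: 36.85
tool_pos: [0.5362, -0.2436, 0.1606]
tool_rot: [-159.4, -19.3, -8.2]
force: [-0.3, -0.2, -0.9]
grip_width: 0.0434
```

```bash
python3 go.py n 40 6 23 0
```

```text
t 36.85 cmd [556. 250.  80.] meas-cmd [ -19.8 -493.6   80.6] rot err deg [ 31.5  -0.5 -94.8] F [-0.3 -0.2 -0.9] w 43.4 q [ 90.  18. -59. 105. -13.  58. -55.]
meas in nest [40.4  9.7 88.3]
GO shift [ 23.   16.2 -59. ] turn [-0.001 -0.002 -0.005] rows 1.3
```

Request:
{"method": "apply_moves", "body": {
  "targets": [
    [[10,8,-25],[0,0,0]],
    [[17,12,-42],[0,0,0]],
    [[21,15,-54],[0,0,0]],
    [[23,17,-59],[0,0,0]],
    [[23,17,-59],[0,0,0]],
    [[23,17,-59],[0,0,0]]
  ]
}}

```text
time_s: 37.45
tool_pos: [0.5587, -0.2279, 0.1019]
tool_rot: [-159.3, -19.3, -8.4]
force: [0.5, 0.7, -1.4]
grip_width: 0.0437
```

```bash
python3 go.py n 40 6 22 0
```

```text
t 37.45 cmd [556. 250.  80.] meas-cmd [   2.7 -477.9   21.9] rot err deg [ 31.5  -0.6 -95. ] F [ 0.5  0.7 -1.4] w 43.7 q [ 83.  24. -56. 107.  -9.  50. -58.]
meas in nest [39.7  5.6 23.6]
GO shift [ 0.8  0.8 -1.2] turn [-0.001 -0.001 -0.003] rows 0.0
```

Request:
{"method": "apply_moves", "body": {
  "targets": [
    [[0,0,0],[0,0,0]],
    [[0,0,0],[0,0,0]],
    [[0,0,0],[0,0,0]],
    [[0,0,0],[0,0,0]],
    [[0,0,0],[0,0,0]]
  ],
  "hand": 58
}}

```text
time_s: 37.95
tool_pos: [0.5583, -0.2276, 0.1013]
tool_rot: [-159.3, -19.3, -8.4]
force: [-0.0, -0.7, 0.1]
grip_width: 0.0573
```

Request:
{"method": "apply_moves", "body": {
  "targets": [
    [[-12,-10,30],[0,0,0]],
    [[-25,-21,62],[0,0,0]],
    [[-43,-36,105],[0,0,0]],
    [[-60,-50,148],[0,0,0]],
    [[-60,-100,148],[0,0,0]],
    [[-60,-140,148],[0,0,0]],
    [[-60,-140,148],[0,0,0]]
  ],
  "hand": 87
}}

```text
time_s: 38.65
tool_pos: [0.496, -0.3757, 0.2482]
tool_rot: [-159.4, -19.3, -8.9]
force: [-0.9, 0.2, -1.1]
grip_width: 0.0868
```

```bash
python3 go.py n 8 -8 70 0; python3 - <<'E'
from h import *
from go import *
t=cam("top");save(t,"e1.png",(350,190,440,290),5);s=cam("side");save(s,"e2.png",(300,180,380,260),5)
a,b=cv2.imread("pics/e1.png"),cv2.imread("pics/e2.png");cv2.imwrite("pics/e4.png",np.hstack([a[50:450,:400],b[:400,:400]]))
for p,f in((t,(350,200)),(s,(300,180))): print(np.round((proj(p,(NO+RN.apply([[40,22,26],[40,-22,26],[-40,22,26],[0,0,26],[-40,-22,26]]))/1000)-f)*5).tolist())
E
```

```text
t 38.65 cmd [556. 250.  80.] meas-cmd [ -60.  -625.7  168.2] rot err deg [ 31.5  -0.8 -95.5] F [-0.9  0.2 -1.1] w 86.8 q [ 95.  22. -56.  89. -10.  73. -51.]
meas in nest [ 50.4 -86.7 220. ]
GO shift [  16.1  125.4 -120.4] turn [-0.    -0.002  0.007] rows 3.5
[[229.0, 172.0], [326.0, 178.0], [198.0, 365.0], [262.0, 272.0], [294.0, 368.0]]
[[219.0, 134.0], [245.0, 122.0], [335.0, 212.0], [289.0, 166.0], [358.0, 198.0]]
```

View pics/e4.png

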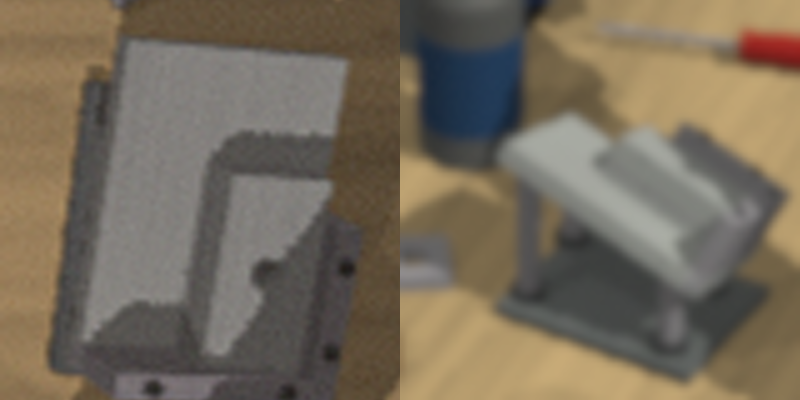

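Request:
{"method": "apply_moves", "body": {
  "targets": [
    [[16,125,-60],[0,0,0.007]],
    [[16,125,-60],[0,0,0.007]],
    [[16,125,-60],[0,0,0.007]],
    [[16,125,-120],[0,0,0.007]],
    [[16,125,-120],[0,0,0.007]],
    [[16,125,-120],[0,0,0.007]],
    [[16,125,-120],[0,0,0.007]]
  ]
}}

```text
time_s: 39.45
tool_pos: [0.5154, -0.243, 0.1308]
tool_rot: [-159.3, -19.4, -8.0]
force: [0.2, -0.3, 0.1]
grip_width: 0.087
```

```bash
python3 go.py n 8 -8 10 0
```

```text
t 39.45 cmd [556. 250.  80.] meas-cmd [ -40.6 -493.    50.8] rot err deg [ 31.6  -0.5 -94.6] F [ 0.2 -0.3  0.1] w 87.0 q [ 93.  19. -60. 109. -13.  55. -52.]
meas in nest [11.  -0.1 69.3]
GO shift [ 18.3  10.8 -56. ] turn [-0.002 -0.    -0.009] rows 1.2
```

Request:
{"method": "apply_moves", "body": {
  "targets": [
    [[9,5,-28],[0,0,0]],
    [[18,11,-56],[0,0,0]],
    [[18,11,-56],[0,0,0]],
    [[18,11,-56],[0,0,0]],
    [[18,11,-56],[0,0,0]]
  ]
}}

```text
time_s: 39.95
tool_pos: [0.5334, -0.233, 0.0753]
tool_rot: [-159.4, -19.4, -8.0]
force: [-0.5, -0.0, 1.1]
grip_width: 0.0868
```

```bash
python3 go.py n 8 -15 9 0 n 8 -30 9 0; python3 -c "
from go import *
print(RN.as_matrix().round(3).tolist())"
```

```text
t 39.95 cmd [556. 250.  80.] meas-cmd [ -22.6 -483.    -4.7] rot err deg [ 31.5  -0.6 -94.6] F [-0.5 -0.   1.1] w 86.8 q [ 87.  24. -57. 110.  -9.  48. -55.]
meas in nest [ 8.  -8.6 10.7]
GO shift [ 0.4 -5.5 -3.7] turn [ 0.     0.    -0.009] rows 0.1
GO shift [ -0.3 -14.1  -5. ] turn [0. 0. 0.] rows 0.3
[[0.933, 0.023, -0.359], [-0.14, 0.943, -0.302], [0.332, 0.332, 0.883]]
```

Request:
{"method": "apply_moves", "body": {
  "targets": [
    [[0,-4,-2],[0,0,0]],
    [[0,-8,-4],[0,0,-0.009]],
    [[0,-8,-4],[0,0,-0.009]],
    [[0,-8,-4],[0,0,-0.009]]
  ]
}}

```text
time_s: 40.35
tool_pos: [0.5322, -0.2399, 0.0693]
tool_rot: [-159.3, -19.2, -8.5]
force: [0.9, 0.6, -0.2]
grip_width: 0.0868
```

Request:
{"method": "apply_moves", "body": {
  "targets": [
    [[0,-2,-0.7],[0,0,0]],
    [[0,-2,-0.7],[0,0,0]],
    [[0,-2,-0.7],[0,0,0]]
  ]
}}

```text
time_s: 40.65
tool_pos: [0.5324, -0.2415, 0.0685]
tool_rot: [-159.3, -19.2, -8.5]
force: [0.3, 0.4, 0.2]
grip_width: 0.087
```

Request:
{"method": "apply_moves", "body": {
  "targets": [
    [[0,-2,-0.7],[0,0,0]],
    [[0,-2,-0.7],[0,0,0]],
    [[0,-2,-0.7],[0,0,0]]
  ]
}}

```text
time_s: 40.95
tool_pos: [0.5323, -0.2435, 0.0678]
tool_rot: [-159.3, -19.2, -8.5]
force: [-0.3, -0.1, 0.2]
grip_width: 0.0869
```

Request:
{"method": "apply_moves", "body": {
  "targets": [
    [[0,-2,-0.7],[0,0,0]],
    [[0,-2,-0.7],[0,0,0]],
    [[0,-2,-0.7],[0,0,0]]
  ]
}}

```text
time_s: 41.25
tool_pos: [0.5324, -0.2443, 0.0672]
tool_rot: [-159.2, -19.2, -8.4]
force: [0.2, 3.6, 1.6]
grip_width: 0.0871
```

```bash
python3 go.py
```

```text
t 41.25 cmd [556. 250.  80.] meas-cmd [ -23.6 -494.3  -12.8] rot err deg [ 31.6  -0.5 -95. ] F [0.2 3.6 1.6] w 87.1 q [ 86.  26. -56. 110.  -8.  48. -55.]
meas in nest [  6.  -22.    7.4]
```

Request:
{"method": "apply_moves", "body": {
  "targets": [
    [[0,-2,-0.7],[0,0,0]],
    [[0,-2,-0.7],[0,0,0]],
    [[0,-2,-0.7],[0,0,0]]
  ]
}}

```text
time_s: 41.55
tool_pos: [0.5326, -0.2443, 0.0669]
tool_rot: [-159.1, -19.2, -8.4]
force: [-0.8, 6.4, 5.3]
grip_width: 0.0872
```

```bash
python3 go.py n 62 -3 60 0
```

```text
t 41.55 cmd [556. 250.  80.] meas-cmd [ -23.4 -494.3  -13.1] rot err deg [ 31.7  -0.3 -94.9] F [-0.8  6.4  5.3] w 87.2 q [ 86.  26. -56. 110.  -8.  48. -55.]
meas in nest [  6.  -22.1   7. ]
GO shift [33.6 -5.8 71.7] turn [-0.006 -0.003 -0.004] rows 1.6
```

Request:
{"method": "apply_moves", "body": {
  "targets": [
    [[0,9,3],[0,0,0]],
    [[0,9,3],[0,0,0]],
    [[-11,-1,30],[0,0,0]],
    [[-20,-8,52],[0,0,0]],
    [[0,-6,65],[0,0,0]],
    [[34,-6,72],[0,0,0]],
    [[34,-6,72],[0,0,0]],
    [[34,-6,72],[0,0,0]]
  ]
}}

```text
time_s: 42.35
tool_pos: [0.5665, -0.2537, 0.1383]
tool_rot: [-159.4, -19.3, -8.4]
force: [-0.3, -0.7, 0.2]
grip_width: 0.087
```

Request:
{"method": "apply_moves", "body": {
  "targets": [
    [[0,0,0],[0,0,0]],
    [[0,0,0],[0,0,0]],
    [[0,0,0],[0,0,0]],
    [[0,0,0],[0,0,0]]
  ],
  "hand": 16
}}

```text
time_s: 42.75
tool_pos: [0.5658, -0.2539, 0.1381]
tool_rot: [-159.3, -19.2, -8.5]
force: [-0.2, -0.4, -0.4]
grip_width: 0.0632
```

```bash
python3 go.py n 62 0 9 0
```

```text
t 42.75 cmd [556. 250.  80.] meas-cmd [   9.8 -503.9   58.1] rot err deg [ 31.5  -0.6 -95.1] F [-0.2 -0.4 -0.4] w 63.2 q [ 85.  24. -57. 102.  -8.  55. -59.]
meas in nest [62.  -6.7 60.9]
GO shift [ 18.8  22.  -43.6] turn [-0.002 -0.002 -0.   ] rows 1.0
```

Request:
{"method": "apply_moves", "body": {
  "targets": [
    [[0,6,2],[0,0,0]],
    [[0,6,2],[0,0,0]],
    [[0,6,2],[0,0,0]],
    [[0,6,2],[0,0,0]],
    [[0,6,2],[0,0,0]],
    [[0,6,2],[0,0,0]],
    [[0,6,2],[0,0,0]],
    [[0,6,2],[0,0,0]]
  ]
}}

```text
time_s: 43.55
tool_pos: [0.5664, -0.2475, 0.1404]
tool_rot: [-159.3, -19.2, -8.5]
force: [-0.4, 0.3, 0.0]
grip_width: 0.0163
```

Request:
{"method": "apply_moves", "body": {
  "targets": [
    [[9,8,-23],[0,0,0]],
    [[18,15,-44],[0,0,0]],
    [[18,15,-44],[0,0,0]],
    [[18,15,-44],[0,0,0]],
    [[18,15,-44],[0,0,0]]
  ]
}}

```text
time_s: 44.05
tool_pos: [0.5848, -0.2335, 0.0975]
tool_rot: [-159.4, -19.3, -8.5]
force: [0.1, 1.5, -0.8]
grip_width: 0.016
```

```bash
python3 go.py n 54 0 8 0
```

```text
t 44.05 cmd [556. 250.  80.] meas-cmd [  28.8 -483.5   17.5] rot err deg [ 31.6  -0.7 -95.1] F [ 0.1  1.5 -0.8] w 16.0 q [ 80.  27. -55. 104.  -6.  50. -62.]
meas in nest [63.4 -0.5 12.1]
GO shift [-7.3  3.  -6.5] turn [-0.001 -0.001 -0.   ] rows 0.2
```

Request:
{"method": "apply_moves", "body": {
  "targets": [
    [[-4,2,-4],[0,0,0]],
    [[-8,2,-6],[0,0,0]],
    [[-8,2,-6],[0,0,0]],
    [[-8,2,-6],[0,0,0]]
  ]
}}

```text
time_s: 44.45
tool_pos: [0.576, -0.231, 0.0904]
tool_rot: [-159.3, -19.2, -8.5]
force: [-0.7, -0.1, 0.1]
grip_width: 0.016
```

Request:
{"method": "apply_moves", "body": {
  "targets": [
    [[-1.9,0.3,-0.7],[0,0,0]],
    [[-1.9,0.3,-0.7],[0,0,0]],
    [[-1.9,0.3,-0.7],[0,0,0]]
  ]
}}

```text
time_s: 44.75
tool_pos: [0.5746, -0.2303, 0.0899]
tool_rot: [-159.3, -19.3, -8.5]
force: [0.1, 0.0, -0.1]
grip_width: 0.0161
```

Request:
{"method": "apply_moves", "body": {
  "targets": [
    [[-1.9,0.3,-0.7],[0,0,0]],
    [[-1.9,0.3,-0.7],[0,0,0]],
    [[-1.9,0.3,-0.7],[0,0,0]]
  ]
}}

```text
time_s: 45.05
tool_pos: [0.5744, -0.2304, 0.0902]
tool_rot: [-159.3, -19.5, -8.5]
force: [4.2, -1.4, 1.3]
grip_width: 0.0163
```

Request:
{"method": "apply_moves", "body": {
  "targets": [
    [[-1.9,0.3,-0.7],[0,0,0]],
    [[-1.9,0.3,-0.7],[0,0,0]],
    [[-1.9,0.3,-0.7],[0,0,0]]
  ]
}}

```text
time_s: 45.35
tool_pos: [0.5741, -0.2305, 0.0907]
tool_rot: [-159.4, -19.7, -8.6]
force: [7.5, -1.2, 1.4]
grip_width: 0.0158
```

```bash
python3 go.py
```

```text
t 45.35 cmd [556. 250.  80.] meas-cmd [  18.1 -480.5   10.7] rot err deg [ 31.8  -1.  -95.1] F [ 7.5 -1.2  1.4] w 15.8 q [ 82.  26. -56. 106.  -7.  49. -60.]
meas in nest [50.7 -0.3  9. ]
```

Request:
{"method": "apply_moves", "body": {
  "targets": [
    [[9,-1,3],[0,0,0]],
    [[0,-10,35],[0,0,0]],
    [[-5,-14,50],[0,0,0]],
    [[-5,-14,50],[0,0,0]]
  ],
  "hand": 0
}}

```text
time_s: 45.75
tool_pos: [0.566, -0.2452, 0.1399]
tool_rot: [-159.5, -19.3, -8.5]
force: [0.4, 0.5, 0.1]
grip_width: 0.0006
```

```bash
python3 go.py n 68 0 50 90 n 68 0 10 90
```

```text
t 45.75 cmd [556. 250.  80.] meas-cmd [  10.  -495.2   59.9] rot err deg [ 31.5  -0.7 -95.1] F [0.4 0.5 0.1] w 0.6 q [ 85.  23. -58. 103.  -9.  55. -59.]
meas in nest [61.5  2.1 59.7]
GO shift [ 9.5  0.1 -7.2] turn [-0.563 -0.474  1.388] rows 10.5
GO shift [ 14.4  12.1 -35.3] turn [0. 0. 0.] rows 0.8
```

Request:
{"method": "apply_moves", "body": {
  "targets": [
    [[10,0,-4],[-0.282,-0.237,0.694]],
    [[10,0,-4],[-0.282,-0.237,0.694]],
    [[10,0,-4],[-0.282,-0.237,0.694]],
    [[10,0,-4],[-0.282,-0.237,0.694]],
    [[10,0,-4],[-0.282,-0.237,0.694]],
    [[10,0,-4],[-0.282,-0.237,0.694]],
    [[10,0,-4],[-0.282,-0.237,0.694]]
  ]
}}

```text
time_s: 46.45
tool_pos: [0.5752, -0.2429, 0.1333]
tool_rot: [-179.7, -27.9, 39.9]
force: [-0.4, 0.2, 0.0]
grip_width: 0.0005
```

Request:
{"method": "apply_moves", "body": {
  "targets": [
    [[0,0,0],[-0.282,-0.237,0.694]],
    [[0,0,0],[-0.282,-0.237,0.694]],
    [[0,0,0],[-0.282,-0.237,0.694]],
    [[0,0,0],[-0.282,-0.237,0.694]],
    [[0,0,0],[-0.282,-0.237,0.694]],
    [[0,0,0],[-0.282,-0.237,0.694]],
    [[0,0,0],[-0.282,-0.237,0.694]]
  ]
}}

```text
time_s: 47.15
tool_pos: [0.5754, -0.2433, 0.1337]
tool_rot: [159.6, -19.3, 88.4]
force: [0.6, -0.0, 0.2]
grip_width: 0.0005
```

```bash
python3 go.py n 66 0 10 90
```

```text
t 47.15 cmd [556. 250.  80.] meas-cmd [  19.4 -493.3   53.7] rot err deg [ 19.3 -20.1  -7.2] F [ 0.6 -0.   0.2] w 0.5 q [ 94.  36. -75. 102.  12.  55.  15.]
meas in nest [68.   2.  50.4]
GO shift [ 12.6  10.6 -37. ] turn [ 0.001 -0.004  0.001] rows 0.8
```

Request:
{"method": "apply_moves", "body": {
  "targets": [
    [[6,4,-18],[0,0,0]],
    [[12,8,-36],[0,0,0]],
    [[12,8,-36],[0,0,0]],
    [[12,8,-36],[0,0,0]]
  ]
}}

```text
time_s: 47.55
tool_pos: [0.5876, -0.2352, 0.0984]
tool_rot: [159.6, -19.3, 88.5]
force: [-0.4, 0.7, -0.1]
grip_width: 0.0002
```

```bash
python3 go.py n 57 0 10 90
```

```text
t 47.55 cmd [556. 250.  80.] meas-cmd [  31.6 -485.2   18.4] rot err deg [ 19.2 -20.1  -7.1] F [-0.4  0.7 -0.1] w 0.2 q [ 90.  38. -72. 103.  14.  51.  14.]
meas in nest [66.5 -1.8 12.3]
GO shift [-8.   3.7 -4.6] turn [ 0.001 -0.003  0.   ] rows 0.2
```

Request:
{"method": "apply_moves", "body": {
  "targets": [
    [[-4,2,-3],[0,0,0]],
    [[-8,3,-4],[0,0,0]],
    [[-8,3,-4],[0,0,0]],
    [[-8,3,-4],[0,0,0]]
  ]
}}

```text
time_s: 47.95
tool_pos: [0.5794, -0.2331, 0.0945]
tool_rot: [159.6, -19.2, 88.5]
force: [-0.6, 0.3, -0.0]
grip_width: 0.0004
```

Request:
{"method": "apply_moves", "body": {
  "targets": [
    [[-1.9,0.3,-0.7],[0,0,0]],
    [[-1.9,0.3,-0.7],[0,0,0]],
    [[-1.9,0.3,-0.7],[0,0,0]]
  ]
}}

```text
time_s: 48.25
tool_pos: [0.5777, -0.2324, 0.0936]
tool_rot: [159.6, -19.3, 88.6]
force: [0.5, 0.0, -0.7]
grip_width: 0.0004
```

Request:
{"method": "apply_moves", "body": {
  "targets": [
    [[-1.9,0.3,-0.7],[0,0,0]],
    [[-1.9,0.3,-0.7],[0,0,0]],
    [[-1.9,0.3,-0.7],[0,0,0]]
  ]
}}

```text
time_s: 48.55
tool_pos: [0.5758, -0.232, 0.0928]
tool_rot: [159.6, -19.3, 88.6]
force: [-0.1, -0.2, 0.3]
grip_width: 0.0005
```

Request:
{"method": "apply_moves", "body": {
  "targets": [
    [[-1.9,0.3,-0.7],[0,0,0]],
    [[-1.9,0.3,-0.7],[0,0,0]],
    [[-1.9,0.3,-0.7],[0,0,0]]
  ]
}}

```text
time_s: 48.85
tool_pos: [0.5738, -0.2317, 0.0921]
tool_rot: [159.6, -19.3, 88.6]
force: [0.1, -0.6, -0.3]
grip_width: 0.001
```

```bash
python3 go.py
```

```text
t 48.85 cmd [556. 250.  80.] meas-cmd [  17.8 -481.7   12.1] rot err deg [ 19.2 -20.1  -7.1] F [ 0.1 -0.6 -0.3] w 1.0 q [ 92.  38. -73. 105.  13.  50.  15.]
meas in nest [51.1 -0.9 10.7]
```

Request:
{"method": "apply_moves", "body": {
  "targets": [
    [[5,0,2],[0,0,0]],
    [[-2,-8,30],[0,0,0]],
    [[-10,-15,58],[0,0,0]],
    [[-10,0,90],[0,0,0]],
    [[-10,0,90],[0,0,0]]
  ]
}}

```text
time_s: 49.35
tool_pos: [0.567, -0.2302, 0.1871]
tool_rot: [159.2, -19.1, 88.8]
force: [0.4, 1.1, 0.9]
grip_width: 0.0
```

```bash
python3 go.py 675 -70 140 82 ; python3 - <<'E'
from h import *
t=cam("top");s=cam("side");save(t,"p1.png",(300,160,350,210),8);save(s,"p2.png",(260,215,310,275),8)
cv2.imwrite("pics/p.png",np.hstack([cv2.imread("pics/p1.png"),cv2.imread("pics/p2.png")[:400]]))
for p in(t,s):
    for k,z in(("pin_head",.076),("pin_block",.03)): print(k,[(round(d["conf"],2),np.round(d["rect"]),rect(p,d["region"],z)) for d in env.regions_of(p,k)][:2])
E
```

```text
t 49.35 cmd [556. 250.  80.] meas-cmd [  11.  -480.2  107.1] rot err deg [ 19.  -20.5  -6.9] F [0.4 1.1 0.9] w 0.0 q [ 97.  29. -78. 101.   4.  59.  18.]
meas in nest [76.  31.9 96.6]
GO shift [108.  160.2 -47.1] turn [-0.299  0.385 -0.055] rows 4.0
pin_head []
pin_block [(0.9, array([307., 172., 339., 206.]), (672.7, -70.0, 63.2, 58.6, -12.2))]
pin_head [(0.6, array([279., 228., 287., 252.]), (669.3, -51.3, 84.8, 21.6, -62.7))]
pin_block [(0.59, array([270., 242., 299., 262.]), (668.8, -56.0, 83.5, 78.9, 77.0)), (0.45, array([182., 285., 215., 328.]), (754.4, 224.5, 155.4, 72.1, -46.1))]
```

View pics/p.png

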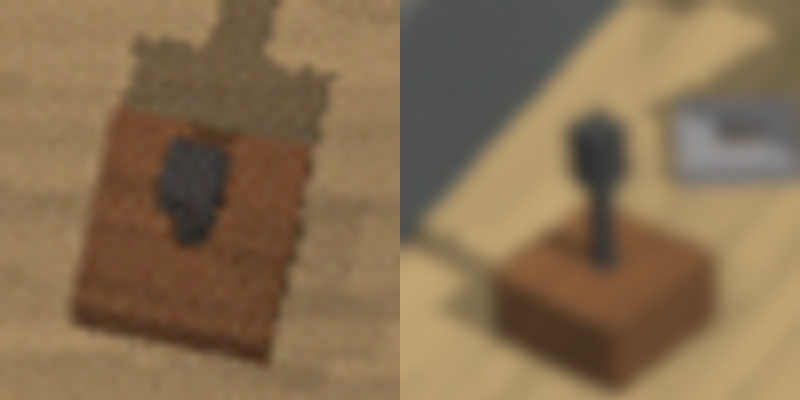

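Request:
{"method": "apply_moves", "body": {
  "targets": [
    [[0,0,-10],[0.282,0.237,-0.694]],
    [[0,0,-10],[0.282,0.237,-0.694]],
    [[0,0,-10],[0.282,0.237,-0.694]],
    [[0,0,-10],[0.282,0.237,-0.694]],
    [[0,0,-10],[0.282,0.237,-0.694]],
    [[0,0,-10],[0.282,0.237,-0.694]]
  ],
  "hand": 40
}}

```text
time_s: 50.25
tool_pos: [0.5636, -0.2317, 0.1714]
tool_rot: [-179.7, -27.8, 39.7]
force: [-0.3, -0.3, 0.1]
grip_width: 0.0371
```

```bash
python3 go.py 672 -70 150 -10; python3 - <<'E'
from nest import *
for n,p,uv,z in(("top block",t,(324.4,188.1),.03),("top head",t,(324.6,180.4),.088),("top entry",t,(323.75,190),.03),("side head",s,(284.6,233.75),.076),("side entry",s,(285.4,247.75),.03)): print(n,unproj(p,[uv],z).round(4))
E
```

```text
t 50.25 cmd [556. 250.  80.] meas-cmd [   7.6 -481.7   91.4] rot err deg [ 26.4 -11.4 -51.4] F [-0.3 -0.3  0.1] w 37.1 q [ 91.  23. -66. 102.  -6.  58. -19.]
meas in nest [67.8 25.2 84.3]
GO shift [108.4 161.7 -21.4] turn [-0.134  0.483 -0.852] rows 6.6
top block [[ 0.6743 -0.0737  0.03  ]]
top head [[ 0.6764 -0.0737  0.088 ]]
top entry [[ 0.67   -0.0722  0.03  ]]
side head [[ 0.6741 -0.0698  0.076 ]]
side entry [[ 0.6731 -0.0687  0.03  ]]
```

Request:
{"method": "apply_moves", "body": {
  "targets": [
    [[111,160,-20],[-0.134,0.483,-0.852]],
    [[111,160,-20],[-0.134,0.483,-0.852]],
    [[111,160,-20],[-0.134,0.483,-0.852]],
    [[111,160,-20],[-0.134,0.483,-0.852]],
    [[111,160,-20],[-0.134,0.483,-0.852]],
    [[111,160,-20],[-0.134,0.483,-0.852]],
    [[111,160,-20],[-0.134,0.483,-0.852]],
    [[111,160,-20],[-0.134,0.483,-0.852]]
  ]
}}

```text
time_s: 51.05
tool_pos: [0.675, -0.0695, 0.1509]
tool_rot: [179.9, 0.2, -9.8]
force: [0.9, -0.4, 0.6]
grip_width: 0.0399
```

Request:
{"method": "apply_moves", "body": {
  "targets": [
    [[0,0,0],[0,0,0]],
    [[0,0,0],[0,0,0]],
    [[0,0,0],[0,0,0]]
  ]
}}

```text
time_s: 51.35
tool_pos: [0.6743, -0.0726, 0.1515]
tool_rot: [180.0, 0.0, -9.7]
force: [0.2, 0.3, -0.2]
grip_width: 0.0398
```

```bash
python3 go.py 674.5 -71.5 72 -10
```

```text
t 51.35 cmd [556. 250.  80.] meas-cmd [ 118.3 -322.6   71.5] rot err deg [-1.00e-01 -0.00e+00 -1.02e+02] F [ 0.2  0.3 -0.2] w 39.8 q [  33.   30.  -41.   83.   20.   75. -109.]
meas in nest [142.3 171.2 -21. ]
GO shift [  0.2   1.1 -79.5] turn [ 0.001 -0.    -0.005] rows 1.6
```

Request:
{"method": "apply_moves", "body": {
  "targets": [
    [[0,1,-30],[0,0,0]],
    [[0,1,-55],[0,0,0]],
    [[0,1,-70],[0,0,0]],
    [[0,1,-79],[0,0,0]],
    [[0,1,-79],[0,0,0]],
    [[0,1,-79],[0,0,0]]
  ]
}}

```text
time_s: 51.95
tool_pos: [0.6755, -0.0709, 0.0742]
tool_rot: [180.0, -0.1, -9.8]
force: [0.4, 0.1, 0.6]
grip_width: 0.0398
```

Request:
{"method": "apply_moves", "body": {
  "targets": [
    [[0,0,0],[0,0,0]],
    [[0,0,0],[0,0,0]],
    [[0,0,0],[0,0,0]],
    [[0,0,0],[0,0,0]],
    [[0,0,0],[0,0,0]],
    [[0,0,0],[0,0,0]]
  ],
  "hand": 8,
  "squeeze": 10
}}

```text
time_s: 52.55
tool_pos: [0.6752, -0.0707, 0.0736]
tool_rot: [179.9, -0.0, -9.7]
force: [0.3, -1.5, 2.3]
grip_width: 0.0159
```

```bash
python3 go.py; python3 - <<'E'
from h import *
t=cam("top");s=cam("side");save(t,"p1.png",(300,150,350,210),8);save(s,"p2.png",(260,215,310,275),8)
cv2.imwrite("pics/pb.png",np.hstack([cv2.imread("pics/p1.png"),cv2.imread("pics/p2.png")]))
E
```

```text
t 52.55 cmd [556. 250.  80.] meas-cmd [ 119.2 -320.7   -6.4] rot err deg [-0.00e+00 -1.00e-01 -1.02e+02] F [ 0.3 -1.5  2.3] w 15.9 q [  32.   33.  -40.   87.   22.   68. -111.]
meas in nest [117.1 147.2 -90.7]
```

View pics/pb.png

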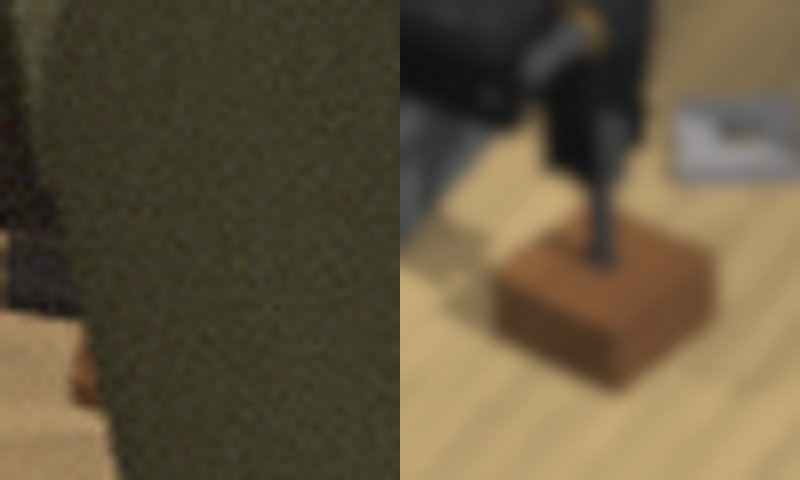

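Request:
{"method": "apply_moves", "body": {
  "targets": [
    [[0,0,0],[0,0,0]],
    [[0,0,0],[0,0,0]],
    [[0,0,0],[0,0,0]],
    [[0,0,20],[0,0,0]],
    [[0,0,60],[0,0,0]],
    [[0,0,110],[0,0,0]],
    [[0,0,150],[0,0,0]],
    [[0,0,150],[0,0,0]]
  ],
  "squeeze": 45
}}

```text
time_s: 53.45
tool_pos: [0.678, -0.07, 0.23]
tool_rot: [-180.0, -0.6, -9.7]
force: [-0.4, 0.2, 0.2]
grip_width: 0.0156
```

```bash
python3 go.py n 0 0 130 0
```

```text
t 53.45 cmd [556. 250.  80.] meas-cmd [ 122. -320.  150.] rot err deg [   0.5   -0.5 -102. ] F [-0.4  0.2  0.2] w 15.6 q [  33.   27.  -42.   77.   18.   82. -108.]
meas in nest [171.5 199.7  46.3]
GO shift [-194.7 -189.7  -49.2] turn [ 0.299 -0.376  0.084] rows 5.5
```

Request:
{"method": "apply_moves", "body": {
  "targets": [
    [[-120,-150,20],[0.299,-0.376,0.084]],
    [[-120,-150,20],[0.299,-0.376,0.084]],
    [[-120,-150,20],[0.299,-0.376,0.084]],
    [[-120,-150,20],[0.299,-0.376,0.084]],
    [[-195,-190,-30],[0.299,-0.376,0.084]],
    [[-195,-190,-30],[0.299,-0.376,0.084]],
    [[-195,-190,-30],[0.299,-0.376,0.084]],
    [[-195,-190,-30],[0.299,-0.376,0.084]]
  ]
}}

```text
time_s: 54.25
tool_pos: [0.4744, -0.2649, 0.1895]
tool_rot: [-159.5, -18.5, -8.8]
force: [-0.1, -0.6, -0.6]
grip_width: 0.0156
```

Request:
{"method": "apply_moves", "body": {
  "targets": [
    [[0,0,-10],[0,0,0]],
    [[0,0,-10],[0,0,0]],
    [[0,0,-10],[0,0,0]],
    [[0,0,-10],[0,0,0]]
  ]
}}

```text
time_s: 54.65
tool_pos: [0.4809, -0.2595, 0.1835]
tool_rot: [-159.6, -18.8, -8.1]
force: [0.2, 0.1, -0.3]
grip_width: 0.0156
```

```bash
python3 go.py n 0 0 112 0; python3 - <<'E'
from h import *
from go import *
t=cam("top");s=cam("side");save(t,"q1.png",(340,170,440,290),4);save(s,"q2.png",(290,140,390,260),4)
cv2.imwrite("pics/q.png",np.hstack([cv2.imread("pics/q1.png"),cv2.imread("pics/q2.png")]))
o=env.get_obs();P=np.array(o["tool_pos"]);Q=R.from_euler("xyz",o["tool_rot"],degrees=True)
ax=[[0,0,-.0024],[0,0,.0096],[0,0,.0676]]
print("pin pred head/shoulder/tip in crop",((proj(s,P+Q.apply(ax))-(290,140))*4).round().tolist(),"hole top",((proj(s,(NO+RN.apply([[0,0,26]]))/1000)-(290,140))*4).round().tolist())
E
```

```text
t 54.65 cmd [556. 250.  80.] meas-cmd [ -75.1 -509.5  103.5] rot err deg [ 31.   -0.3 -94.9] F [ 0.2  0.1 -0.3] w 15.6 q [ 86.   8. -45. 107. -24.  65. -44.]
meas in nest [ -1.4   1.1 133.1]
GO shift [  8.9   5.2 -18.5] turn [ 0.001 -0.01  -0.006] rows 0.4
pin pred head/shoulder/tip in crop [[350.0, 164.0], [341.0, 178.0], [301.0, 248.0]] hole top [[271.0, 293.0]]
```

View pics/q.png

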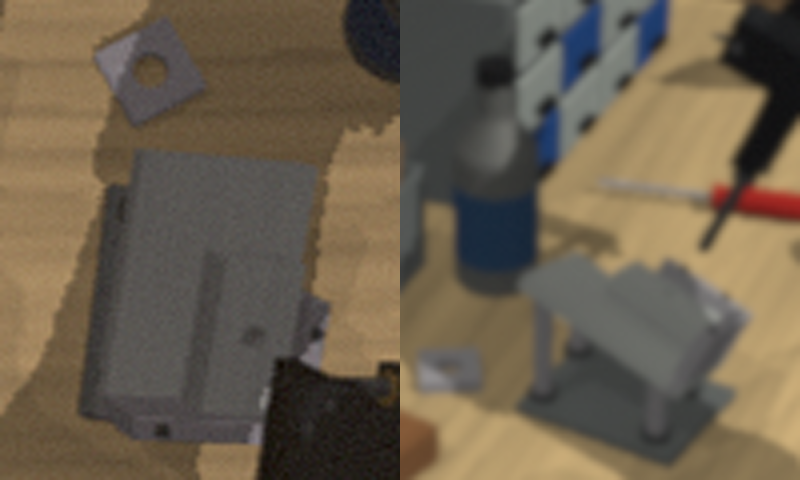

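Request:
{"method": "apply_moves", "body": {
  "targets": [
    [[9,5,-18],[0.001,-0.01,-0.006]],
    [[9,5,-18],[0.001,-0.01,-0.006]],
    [[9,5,-18],[0.001,-0.01,-0.006]],
    [[9,5,-18],[0.001,-0.01,-0.006]],
    [[9,5,-18],[0.001,-0.01,-0.006]]
  ]
}}

```text
time_s: 55.25
tool_pos: [0.4891, -0.2563, 0.1659]
tool_rot: [-159.5, -19.4, -8.7]
force: [1.0, -0.0, -1.1]
grip_width: 0.0154
```

```bash
python3 go.py n 0.3 -0.3 100 0 n 0.3 -0.3 90 0
```

```text
t 55.25 cmd [556. 250.  80.] meas-cmd [ -66.9 -506.3   85.9] rot err deg [ 31.5  -0.9 -95.2] F [ 1.  -0.  -1.1] w 15.4 q [ 85.  10. -45. 108. -24.  62. -44.]
meas in nest [ -0.   -1.5 113.7]
GO shift [  5.3   5.3 -11.6] turn [0.001 0.    0.003] rows 0.3
GO shift [ 3.6  3.  -8.8] turn [0. 0. 0.] rows 0.2
```

Request:
{"method": "apply_moves", "body": {
  "targets": [
    [[3,3,-8],[0,0,0]],
    [[6,6,-15],[0,0,0]],
    [[6,6,-15],[0,0,0]],
    [[6,6,-15],[0,0,0]],
    [[6,6,-15],[0,0,0]]
  ]
}}

```text
time_s: 55.75
tool_pos: [0.495, -0.2497, 0.1503]
tool_rot: [-159.4, -19.4, -8.7]
force: [-0.1, -0.2, -0.5]
grip_width: 0.015
```

```bash
python3 go.py n 0.3 -0.3 90 0 n 0.3 -0.3 84 0
```

```text
t 55.75 cmd [556. 250.  80.] meas-cmd [ -61.  -499.7   70.3] rot err deg [ 31.5  -0.8 -95.2] F [-0.1 -0.2 -0.5] w 15.0 q [ 84.  11. -46. 109. -23.  59. -45.]
meas in nest [-0.6 -0.4 95.8]
GO shift [ 2.9  1.8 -4.8] turn [ 0.    -0.     0.003] rows 0.1
GO shift [ 2.2  1.8 -5.3] turn [0. 0. 0.] rows 0.1
```

Request:
{"method": "apply_moves", "body": {
  "targets": [
    [[2,1.2,-3],[0,0,0.003]],
    [[3,1.8,-5],[0,0,0.003]],
    [[3,1.8,-5],[0,0,0.003]],
    [[3,1.8,-5],[0,0,0.003]]
  ]
}}

```text
time_s: 56.15
tool_pos: [0.498, -0.2478, 0.1452]
tool_rot: [-159.4, -19.4, -8.5]
force: [-0.0, 0.1, -0.1]
grip_width: 0.0156
```

Request:
{"method": "apply_moves", "body": {
  "targets": [
    [[1,0.9,-2.6],[0,0,0]],
    [[1,0.9,-2.6],[0,0,0]],
    [[1,0.9,-2.6],[0,0,0]]
  ]
}}

```text
time_s: 56.45
tool_pos: [0.4989, -0.2469, 0.1425]
tool_rot: [-159.4, -19.4, -8.5]
force: [0.6, 0.0, -1.0]
grip_width: 0.0156
```

Request:
{"method": "apply_moves", "body": {
  "targets": [
    [[1,0.9,-2.6],[0,0,0]],
    [[1,0.9,-2.6],[0,0,0]],
    [[1,0.9,-2.6],[0,0,0]]
  ]
}}

```text
time_s: 56.75
tool_pos: [0.4999, -0.246, 0.1399]
tool_rot: [-159.4, -19.4, -8.5]
force: [0.2, -0.6, -1.8]
grip_width: 0.0153
```

```bash
python3 go.py n 0.3 -0.3 80 0
```

```text
t 56.75 cmd [556. 250.  80.] meas-cmd [ -56.1 -496.    59.9] rot err deg [ 31.5  -0.7 -95.1] F [ 0.2 -0.6 -1.8] w 15.3 q [ 83.  12. -46. 110. -22.  58. -45.]
meas in nest [ 0.  -0.2 83.7]
GO shift [ 1.6  1.  -3.2] turn [ 0.    -0.    -0.001] rows 0.1
```

Request:
{"method": "apply_moves", "body": {
  "targets": [
    [[1,0.8,-2.2],[0,0,0]],
    [[1.8,1.5,-4.4],[0,0,0]],
    [[2.7,2.2,-6.6],[0,0,0]],
    [[3.6,3,-8.8],[0,0,0]],
    [[3.6,3,-8.8],[0,0,0]]
  ]
}}

```text
time_s: 57.25
tool_pos: [0.5035, -0.2427, 0.1308]
tool_rot: [-159.4, -19.3, -8.5]
force: [0.0, 0.0, -1.1]
grip_width: 0.0154
```

Request:
{"method": "apply_moves", "body": {
  "targets": [
    [[1,0.8,-2.2],[0,0,0]],
    [[1.8,1.5,-4.4],[0,0,0]],
    [[2.7,2.2,-6.6],[0,0,0]],
    [[3.6,3,-8.8],[0,0,0]],
    [[3.6,3,-8.8],[0,0,0]]
  ]
}}

```text
time_s: 57.75
tool_pos: [0.5071, -0.2397, 0.122]
tool_rot: [-159.4, -19.3, -8.5]
force: [-0.3, 0.1, -0.8]
grip_width: 0.0154
```

```bash
python3 go.py n 0.3 -0.3 50 0
```

```text
t 57.75 cmd [556. 250.  80.] meas-cmd [ -48.9 -489.7   42. ] rot err deg [ 31.5  -0.7 -95. ] F [-0.3  0.1 -0.8] w 15.4 q [ 82.  14. -46. 111. -21.  55. -46.]
meas in nest [-0.1 -0.  63.5]
GO shift [  5.2   3.8 -11.9] turn [-0.    -0.001 -0.001] rows 0.3
```

Request:
{"method": "apply_moves", "body": {
  "targets": [
    [[1.1,0.8,-2.2],[0,0,0]],
    [[2,1.5,-4.4],[0,0,0]],
    [[2.8,2.2,-6.6],[0,0,0]],
    [[3.7,2.9,-8.8],[0,0,0]],
    [[3.7,2.9,-8.8],[0,0,0]]
  ]
}}

```text
time_s: 58.25
tool_pos: [0.5108, -0.2368, 0.1132]
tool_rot: [-159.4, -19.3, -8.5]
force: [0.7, 0.5, -1.0]
grip_width: 0.016
```

Request:
{"method": "apply_moves", "body": {
  "targets": [
    [[1,0.8,-2.2],[0,0,0]],
    [[1.8,1.5,-4.4],[0,0,0]],
    [[2.7,2.2,-6.6],[0,0,0]],
    [[3.6,3,-8.8],[0,0,0]],
    [[3.6,3,-8.8],[0,0,0]]
  ]
}}

```text
time_s: 58.75
tool_pos: [0.5144, -0.2338, 0.1044]
tool_rot: [-159.4, -19.3, -8.5]
force: [0.3, 0.5, 0.7]
grip_width: 0.0153
```

Request:
{"method": "apply_moves", "body": {
  "targets": [
    [[0.7,0.6,-1.8],[0,0,0]],
    [[1.4,1.2,-3.5],[0,0,0]],
    [[1.4,1.2,-3.5],[0,0,0]],
    [[1.4,1.2,-3.5],[0,0,0]]
  ]
}}

```text
time_s: 59.15
tool_pos: [0.5158, -0.233, 0.1012]
tool_rot: [-159.4, -19.4, -8.5]
force: [0.1, -1.4, -1.2]
grip_width: 0.0154
```

```bash
python3 go.py n 0 0 36 0
```

```text
t 59.15 cmd [556. 250.  80.] meas-cmd [ -40.2 -483.    21.2] rot err deg [ 31.5  -0.7 -95.1] F [ 0.1 -1.4 -1.2] w 15.4 q [ 80.  16. -46. 111. -20.  52. -47.]
meas in nest [ 0.2 -0.4 40. ]
GO shift [ 1.3  1.6 -3.5] turn [ 0. -0. -0.] rows 0.1
```

Request:
{"method": "apply_moves", "body": {
  "targets": [
    [[0.7,0.6,-1.8],[0,0,0]],
    [[0.7,0.6,-1.8],[0,0,0]],
    [[0.7,0.6,-1.8],[0,0,0]]
  ]
}}

```text
time_s: 59.45
tool_pos: [0.5165, -0.2323, 0.0994]
tool_rot: [-159.4, -19.4, -8.5]
force: [0.0, -0.0, -0.3]
grip_width: 0.0153
```

Request:
{"method": "apply_moves", "body": {
  "targets": [
    [[0.7,0.6,-1.8],[0,0,0]],
    [[0.7,0.6,-1.8],[0,0,0]],
    [[0.7,0.6,-1.8],[0,0,0]]
  ]
}}

```text
time_s: 59.75
tool_pos: [0.5172, -0.2318, 0.0977]
tool_rot: [-159.4, -19.4, -8.5]
force: [-0.3, 0.2, -0.0]
grip_width: 0.0157
```

Request:
{"method": "apply_moves", "body": {
  "targets": [
    [[0.4,0.3,-0.9],[0,0,0]],
    [[0.4,0.3,-0.9],[0,0,0]],
    [[0.4,0.3,-0.9],[0,0,0]]
  ]
}}

```text
time_s: 60.05
tool_pos: [0.5175, -0.232, 0.0976]
tool_rot: [-159.4, -19.4, -8.5]
force: [-4.8, -1.1, 7.1]
grip_width: 0.0156
```

```bash
python3 go.py n 0 0 36 0
```

```text
t 60.05 cmd [556. 250.  80.] meas-cmd [ -38.5 -482.    17.6] rot err deg [ 31.5  -0.7 -95.1] F [-4.8 -1.1  7.1] w 15.6 q [ 80.  16. -46. 111. -20.  52. -47.]
meas in nest [ 0.4 -0.7 35.8]
GO shift [-0.5  0.6  0.2] turn [ 0. -0. -0.] rows 0.0
```

Request:
{"method": "apply_moves", "body": {
  "targets": [
    [[0,0,0],[0,0,0]],
    [[0,0,0],[0,0,0]],
    [[0,0,0],[0,0,0]],
    [[0,0,0],[0,0,0]]
  ],
  "hand": 20
}}

```text
time_s: 60.45
tool_pos: [0.5176, -0.2313, 0.0967]
tool_rot: [-159.4, -19.4, -8.5]
force: [0.3, 0.3, -0.3]
grip_width: 0.0195
```

Request:
{"method": "apply_moves", "body": {
  "targets": [
    [[-2,-1.5,5],[0,0,0]],
    [[-7,-6,18],[0,0,0]],
    [[-22,-18,53],[0,0,0]],
    [[-43,-36,106],[0,0,0]],
    [[-43,-80,140],[0,0,0]],
    [[-43,-125,150],[0,0,0]],
    [[-43,-170,150],[0,0,0]],
    [[-43,-170,150],[0,0,0]]
  ]
}}

```text
time_s: 61.25
tool_pos: [0.472, -0.4104, 0.2458]
tool_rot: [-159.5, -19.4, -9.0]
force: [-0.1, -0.8, -0.7]
grip_width: 0.0202
```

```bash
python3 go.py; python3 - <<'E'
from h import *
from go import *
t=cam("top");s=cam("side");save(t,"r1.png",(350,190,430,280),5);save(s,"r2.png",(300,170,380,260),5)
cv2.imwrite("pics/r.png",np.hstack([cv2.imread("pics/r1.png"),cv2.imread("pics/r2.png")]))
for p,f in((t,(350,190)),(s,(300,170))): print(np.round((proj(p,(NO+RN.apply([[40,22,26],[40,-22,26],[-40,22,26],[0,0,26],[0,0,50]]))/1000)-f)*5).tolist())
for p in(t,s):
    for k,z in (("square_washer",0),("spacer1_mid",.008),("tape_roll",0)): print(k,[(round(d["conf"],2),rect(p,d["region"],z)) for d in env.regions_of(p,k)][:3])
E
```

```text
t 61.25 cmd [556. 250.  80.] meas-cmd [ -84.  -660.4  165.8] rot err deg [ 31.5  -1.  -95.6] F [-0.1 -0.8 -0.7] w 20.2 q [ 87.  20. -41.  88. -16.  76. -44.]
meas in nest [  32.1 -120.8  236.9]
[[229.0, 222.0], [326.0, 228.0], [198.0, 415.0], [262.0, 322.0], [290.0, 337.0]]
[[219.0, 184.0], [245.0, 172.0], [335.0, 262.0], [289.0, 216.0], [309.0, 181.0]]
square_washer [(0.72, (681.3, -191.9, 47.3, 44.6, -63.9)), (0.5, (525.0, -250.9, 22.0, 19.9, 87.9))]
spacer1_mid [(0.73, (411.1, 244.4, 80.9, 46.9, 23.2)), (0.67, (354.4, -79.6, 78.3, 44.2, 29.5)), (0.66, (361.8, 125.3, 75.7, 74.7, 0.2))]
tape_roll [(0.71, (361.6, 127.2, 79.7, 78.1, 75.4))]
square_washer [(0.57, (684.8, -196.2, 54.1, 45.7, -65.6))]
spacer1_mid [(0.83, (354.3, -75.4, 80.9, 52.5, 29.6)), (0.67, (411.6, 247.9, 81.1, 50.3, 24.3)), (0.64, (572.6, -323.4, 107.4, 15.1, -30.7))]
tape_roll []
```

View pics/r.png

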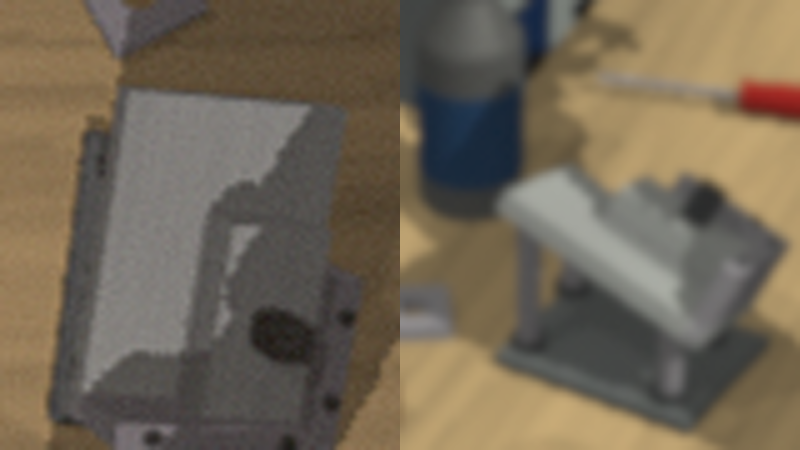

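```bash
python3 - <<'E'
from h import *
t=cam("top");s=cam("side")
f=lambda im:cv2.resize(im,(400,300),interpolation=cv2.INTER_AREA)
A=cv2.imread("pics/a_top.png");B=cv2.imread("pics/a_side.png")
cv2.imwrite("pics/z.png",np.vstack([np.hstack([f(A),f(t["image"][:,:,::-1])]),np.hstack([f(B),f(s["image"][:,:,::-1])])]))
for p in(t,s):
  for k in("spacer1_mid","shim1_mid","pin_head"): print(k,[(round(d["conf"],2),np.round(d["rect"]).tolist()) for d in env.regions_of(p,k)])
E
```

```text
spacer1_mid [(0.82, [314.0, 315.0, 349.0, 359.0]), (0.72, [160.0, 295.0, 196.0, 334.0]), (0.46, [389.0, 232.0, 397.0, 269.0])]
shim1_mid [(0.67, [493.0, 291.0, 529.0, 325.0]), (0.49, [360.0, 208.0, 422.0, 280.0])]
pin_head [(0.58, [398.0, 252.0, 412.0, 263.0]), (0.27, [512.0, 183.0, 537.0, 264.0])]
spacer1_mid [(0.88, [380.0, 274.0, 413.0, 290.0]), (0.68, [312.0, 357.0, 350.0, 380.0]), (0.5, [340.0, 210.0, 362.0, 225.0]), (0.41, [341.0, 184.0, 394.0, 198.0])]
shim1_mid [(0.26, [342.0, 210.0, 350.0, 215.0])]
pin_head [(0.22, [339.0, 208.0, 363.0, 226.0])]
```

View pics/z.png

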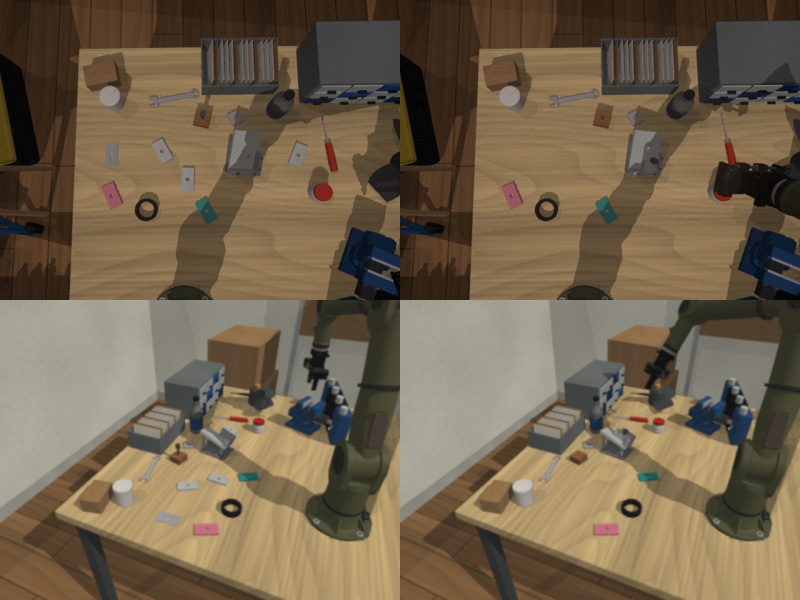

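The full views show that no grey plates or shims are left on the bench. Only the pink and turquoise look-alikes remain, and the bystanders are where they were. The pack and pin are in the tray and the arm is clear, so I'm handing in.

```bash
python3 -c "
from h import *
st();print(env.sign_off())"
```

```text
t 62.05 pos [ 0.4746 -0.4015  0.2468] rot [-159.44  -19.36   -8.48] F [-1.2 -0.7 -0.1] w 0.019833536542278044 q [ 86.8  19.4 -41.1  88.5 -15.8  75.9 -43.6]
the job is handed in; nothing more can be done
None
```

The job is handed in at 62 s: the three spacers and the one shim present are in the tray's corner, and the pin is through them into the tray's hole. The hand-in gives no verdict.

**What I did**
- I placed a spacer, then the shim, then the other two spacers, letting each slide down into the corner.
- I nudged the stack gently towards both fences, with contact forces of about 8 N.
- I lifted the pin from its block and pushed it in. It entered without side force, and its head met the top plate at the expected height (35.8 mm measured, about 35.6 mm predicted, about 9 N). I then released it and moved the arm clear.

**Last checks**
- The final pictures show the stack seated in the corner and the pin head flush on top. No grey plate or shim is left on the bench, the pink and turquoise look-alikes are untouched, and the bystanders look unmoved.

**What disagreed or failed**
- **Shim orientation:** it lay along the bench edge, not across it as described.
- **Shim slide:** my attempt to slide it by pressing slipped. I pinched it flat on the bench instead, which held although the text said it was too thin to grip there.
- **Tray position:** the top camera and the touch probe differed by about 1.5 mm in the tray's y. I used the touch value for the pin. My second probe in the tray's x found no contact, so x was known only to about 1 mm.
- **Squareness:** I judged it by eye and touch; I did not measure it to the 2.5 mm limit.
- **Joint 3:** it came within about 1 degree of its limit once; I turned the arm back.

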